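# Clamp the long axle from the parts crate

### The arm

A 7-joint arm with a two-finger parallel gripper is mounted at the origin on the work surface. World frame = base frame: x ahead of the robot, y to its left, z up, the work surface at z = 0. Lengths are in m, angles in rad, forces in N, time in s.
With the tool pointing down it reaches from about 0.4 to 0.875 m from the base axis. Payload 6.5 kg.
Tool frame: the origin (TCP) lies at the very end of the fingers, on their centre line; the grasp point (between the pads) lies 19 mm behind it; z points along the fingers, y is the direction in which the jaws open and shut (so a half turn about z gives the same grasp; the last joint's range is limited). The gripper opens to 85 mm and grips with 20 to 120 N. Pads are 22 mm wide; open, the fingers measure 114 mm over their backs; the gripper's body (76 mm by 85 mm) begins 54 mm behind the grasp point. The pads swing forward as they close: fully open they stand 13 mm farther back than shut.
Start: joints at [-0.066, 0.536, -0.004, 1.538, 0.003, 1.067, -0.071], TCP at [0.65, 0, 0.231] pointing down, gripper open.
Joint ranges: [-2.7, 2.7], [-0.37, 2.16], [-1.27, 1.26], [0.24, 2.4], [-1.31, 4.45], [0.19, 1.91], [-2.76, 2.76]. Speed limits (rad/s): [2.39, 2.39, 3.14, 3.14, 3.14, 3.14, 3.14].

### API

Orientations are given as a unit quaternion [w, x, y, z].
In Python, from workcell import r gives the robot as it stands.
- The arm moves only by the tool drive_tool, never from a script. Its argument "moves" is text: rows parted by semicolons, each of 7 numbers parted by spaces: the shift along the tool's x, y, z in cm, then the turn, a rotation vector about the tool's x, y, z in rad, then the opening, from 0 (shut) to 1 (fully open). A call has 1 to 12 rows; each row shifts and turns the commanded pose from where the row before left it, along the tool's axes as they then stand; what a row does not reach is not made up. A row lasts 1/12 s, in which the tool goes at most 41.7 mm and 7.16 degrees, less where a joint would pass 70% of its speed; a pose out of reach is approached as far as the arm can. A call is refused whole if a number of a shift passes 4.17 or a number of a turn 0.125, either way. A call with a gripper value outside its range is refused whole. The fingers move at their own pace and stop on an object; the grip force is fixed at half the most. Time passes only in rows, so rows that do not move let the fingers close. It gives the time, the measured TCP pose, the force and the opening at its end, in the units of the state.
- r.read_state(): the state, without advancing time (a new reading comes with each control period).
- r.capture(name): name is "scene" or "side" or "wrist"; returns a dict with "image" (384x512x3 uint8, red, green, blue), "mtx" (3x3 intrinsics, pixels), "D" ([k1, k2, p1, p2, k3] as OpenCV has them; the pictures are not rectified), "cam_to_world" (4x4, takes a point from camera to world coordinates); the wrist camera has in their place "T_tool_cam" (4x4, takes a point from camera to tool coordinates, whose origin is the TCP and whose axes are the flange's). Camera axes: x right, y up, looking along -z (the intrinsics and any distortion apply to the point x, -y, -z); pixel columns grow to the right and rows downward; lengths in m; the calibration is good to about 2 mm. A picture is of the moment at which its call begins: read the wrist's pose just before it. There is no depth.
- r.sign_off(): hands the job in, once; it reports no verdict.
The state is a dict: "time": time; "qpos": joint angles; "dq": joint speeds; "joint_efforts": joint torques, N m; "eef_pos": TCP position; "tcp_rot": TCP orientation; "force": force on the tool from outside, world axes, zero at the start; "wrist_torque": the same for the moment, N m; "width": finger opening in m.
Only numpy, scipy, OpenCV 4.12 (cv2) and the standard library are available. Lean on these libraries where they do the work, as an engineer would, in place of code of your own. Each camera call takes 0.05 s, during which the arm holds its last target.

### The job

Take the long axle with a hexagon at both ends out of the parts crate and set it down (do not drop it) across the two V-blocks of the clamping fixture, leaving the other parts in the crate and the wrench and screwdriver on the bench where they are. Once it lies in both V's and is let go, swing the clamp bar fully down onto it, then turn the swing latch all the way across the end of the bar.

Things in the scene. Friction and masses are not known exactly. Their poses are not given: they have to be found in the camera images.
- long_axle: The target: steel axle, 170 mm long in all, 0.28 to 0.56 kg: a round shaft 18 mm thick and 142 mm long, a hexagon 28 mm across flats and 14 mm thick at each end. Origin at its centre on the axis, x along the shaft (both ends alike). Starts level in the crate, roughly along the crate's x, its axis 14 mm above the crate's floor, in any of three places side by side, 70 mm apart.
- crate: Black open plastic crate, fixed to the bench, 290 (x) by 260 (y) by 55 mm high, walls and floor 5 mm thick. Origin at the centre of its underside, on the bench top. It may stand on the left or on the right, the fixture on the other side.
- short_axle: Steel axle of the same make, only 110 mm long in all (hexagons 28 mm, shaft 18 mm), in the crate; leave it there. Origin at its centre, x along the shaft.
- square_bar: Plain steel bar 170 mm long, 20 mm square, no hexagons, in the crate; leave it there. Origin at its centre, x along its length.
- caster_wheel: Small rubber wheel lying flat in the crate, 60 mm across, 28 mm thick; leave it there. Origin at the centre of its underside.
- fork: Dark steel U-shaped fork in the crate, 50 by 44 by 40 mm high, open upwards; leave it there. Origin at the centre of its underside.
- fixture: Dark steel clamping fixture fixed to the bench, on the left or the right. Origin on the bench top, below the middle between its two V-blocks. Base plate from x = -130 to +120 mm and y = -75 to +75 mm, 15 mm thick. Hinge of the clamp bar at x = +85 mm, latch post at x = -85, y = +34 mm, a rest for the bar's end at x = -85, y = 0 (top at z = 71 mm).
- seat (a point): Where the axle's centre belongs: fixture x = 0, y = 0, z = 55 mm. The V-blocks (bright 90 degree V's open upwards, 20 mm of room either side at the mouth, tops at z = 63 mm) stand at fixture y = +42 and -42 mm, each 16 mm thick, with 68 mm free between them for fingers. The axle lies along the fixture's y, its hexagons outside the V-blocks with 21 mm of play each way.
- clamp_bar (a joint): Angle of the clamp bar (rad): 0 = fully down over the axle; grows as it swings up and back, 1.57 upright, 1.9 the end. Steel bar 180 mm long, 24 wide, 10 thick, a rubber pad beneath. Starts at 1.55 to 1.75. The hinge is stiff (0.32 N m of friction; 2 to 4 N near the end) and the bar stays where it is left. Push it down on its back (the upper face when closed).
- clamp_bar_hinge (a point): Point on the hinge axis of the clamp bar, in its middle; fixture x = 85, y = 0, z = 77 mm. The hinge axis runs along the fixture's y; when closed the bar points from here along the fixture's -x.
- clamp_bar_tip (a point): Point in the middle of the bar's free end, on its upper (back) face: 180 mm from the hinge along the bar and 5 mm off its middle plane.
- swing_latch (a joint): Angle of the swing latch (rad): 0 = closed, its arm along the fixture's -y across the end of the lowered bar; grows clockwise seen from above (at 1.57 the arm points along the fixture's -x), to 1.6 at most. Starts open at 1.15 to 1.5; turns about a vertical pin and stays where it is left (about 1 N at the knob).
- latch_knob (a point): Middle of the latch's upright black round knob: 18 mm in diameter, 40 mm tall, 50 mm from the pivot. This point is 20 mm below the knob's top and 20 mm above the latch's flat steel arm; fixture z = 114 mm.
- latch_pivot (a point): Point on the latch's vertical pivot axis at the same height as latch_knob; fixture x = -85, y = +34 mm.
- wrench: Steel wrench, 200 mm, lying loose on the bench beyond the work; a bystander. Origin under its middle.
- screwdriver: Screwdriver, 190 mm, lying loose on the bench; a bystander. Origin under its middle.
Things that resemble listed ones, but are neither listed nor needed, are in the scene too. Leave any red look-alike of the long_axle alone.

How it is judged:
On the way, in this order (a step that is already met when the one before it is completed fails the run):
1. the long axle is lifted clear of the crate (height (world z) of long_axle above 0.09 m), for 0.1 s.
2. the long axle lies in both V-blocks and is let go (x of long_axle in the frame of fixture between -0.005 and 0.005 m and y of long_axle in the frame of fixture between -0.025 and 0.025 m and z of long_axle in the frame of fixture between 0.05 and 0.059 m and angle between the x axis of long_axle and the y axis of fixture, either way round below 0.08 rad and contact force between the fingers and long_axle below 0.2 N), for 0.2 s.
3. the clamp bar is down on the axle (x of long_axle in the frame of fixture between -0.005 and 0.005 m and y of long_axle in the frame of fixture between -0.025 and 0.025 m and z of long_axle in the frame of fixture between 0.05 and 0.059 m and angle between the x axis of long_axle and the y axis of fixture, either way round below 0.08 rad and value of joint clamp_bar below 0.06 rad), for 0.1 s.
4. the latch is turned across the end of the bar (all of step 3 and value of joint swing_latch below 0.15 rad), for 0.1 s.
At the end, for the whole second after the job is handed in: The long axle rests in both V-blocks (axis within 5 mm of the middle of the V's, centre within 25 mm along the fixture's y, height 50 to 59 mm, aligned within 0.08 rad), let go and at rest; the clamp bar is down (angle below 0.06 rad) and the swing latch is across its end (angle below 0.15 rad) (all of step 4 and contact force between the fingers and long_axle below 0.2 N and linear speed of long_axle below 0.02 m/s); the robot touches nothing.
It fails at once if the long axle is dropped: out of the fingers more than about 35 mm above its seat (height (world z) of long_axle above 0.09 m and contact force between the fingers and long_axle below 0.01 N).
It fails at once if another part is taken out of the crate (height (world z) of any of short_axle, square_bar, caster_wheel, fork above 0.075 m or distance of any of short_axle, square_bar, caster_wheel, fork from where it was at the start of the episode above 0.15 m).
It fails at once if the wrench or the screwdriver on the bench is moved by more than 30 mm (distance of any of wrench, screwdriver from where it was at the start of the episode above 0.03 m).
It also fails if it takes over 61 s, if anything falls off the work surface, if the arm or the gripper's body presses on something with over 40 N, if the wrist force passes 120 N, or if a joint passes its speed limit or range.

## Working session

There is one attempt and no reset: what is moved stays moved. The work goes in short steps, Python scripts to look and compute and a tool call to move; the robot and the scene stay as the last step left them, time stands still between calls to the robot, and variables do not carry over. Pictures are saved under pics/ and viewed, and the job is handed in when it is done.

Besides the shell and the picture viewer there is one more tool, called after "Emit:" by a JSON object that holds its "api" and its "payload". drive_tool: Moves the arm, as the interface text tells. Its arguments: {"type":"object","properties":{"moves":{"type":"string"}},"required":["moves"]}

```bash
ls; mkdir -p pics; cat > h.py <<'E'
import numpy as np, cv2, pickle
from workcell import r
from scipy.spatial.transform import Rotation as R
def cap(n,fn):
    s=r.read_state(); c=r.capture(n); c['state']=s
    if 'T_tool_cam' in c:
        T=np.eye(4); q=s['tcp_rot']; T[:3,:3]=R.from_quat([q[1],q[2],q[3],q[0]]).as_matrix(); T[:3,3]=s['eef_pos']
        c['cam_to_world']=T@np.array(c['T_tool_cam'])
    cv2.imwrite('pics/'+fn+'.png',cv2.cvtColor(c['image'],cv2.COLOR_RGB2BGR)); pickle.dump(c,open('pics/'+fn+'.pkl','wb')); return c
def ld(fn): return pickle.load(open('pics/'+fn+'.pkl','rb'))
def ray(c,uv):
    p=cv2.undistortPoints(np.array([[uv]],float),np.array(c['mtx']),np.array(c['D'],float))[0,0]
    M=np.array(c['cam_to_world']); return M[:3,3],M[:3,:3]@np.array([p[0],-p[1],-1.])
def onz(c,uv,z):
    o,d=ray(c,uv); return o+d*(z-o[2])/d[2]
def proj(c,P):
    M=np.linalg.inv(np.array(c['cam_to_world'])); P=np.atleast_2d(P)@M[:3,:3].T+M[:3,3]
    P=P*[1,-1,-1]; return cv2.projectPoints(P,np.zeros(3),np.zeros(3),np.array(c['mtx']),np.array(c['D'],float))[0][:,0]
def tri(c1,u1,c2,u2):
    o1,d1=ray(c1,u1);o2,d2=ray(c2,u2)
    t=np.linalg.lstsq(np.c_[d1,-d2],o2-o1,rcond=None)[0]; a=o1+d1*t[0];b=o2+d2*t[1]; return (a+b)/2,np.linalg.norm(a-b)
E
python3 - <<'E'
from h import *
for n in['scene','side','wrist']:
    c=cap(n,n+'0'); print(n,np.round(c['cam_to_world'],3).tolist())
print(r.read_state())
E
```

```text
pics
scene [[0.616, -0.518, 0.594, 1.15], [0.788, 0.415, -0.456, -0.423], [-0.01, 0.749, 0.663, 0.836], [0.0, 0.0, 0.0, 1.0]]
side [[0.987, 0.108, -0.12, 0.372], [-0.161, 0.62, -0.768, -0.659], [-0.008, 0.777, 0.63, 0.722], [0.0, 0.0, 0.0, 1.0]]
wrist [[1.0, -0.0, 0.002, 0.65], [-0.0, 0.949, 0.315, 0.081], [-0.002, -0.315, 0.949, 0.373], [0.0, 0.0, 0.0, 1.0]]
{'time': 0.15, 'qpos': array([-0.06621857,  0.53700055, -0.00441659,  1.5386674 ,  0.00258796,
        1.06729444, -0.07120446]), 'dq': array([ 6.28602568e-04, -3.89667723e-03,  3.67379631e-04, -2.83668545e-03,
        1.08219464e-03, -6.68055829e-05, -5.41976721e-05]), 'joint_efforts': array([ 1.61238928e-03, -5.83780539e+01,  1.04997531e+00, -2.59348226e+01,
        1.25170653e-02,  6.47799578e-03, -7.88314480e-06]), 'eef_pos': array([ 6.49501335e-01, -7.37757206e-06,  2.30600825e-01]), 'tcp_rot': array([-4.44545786e-04,  7.07085114e-01,  7.07128119e-01, -5.17238611e-04]), 'force': array([ 0.3735458 ,  0.82165092, -0.03742788]), 'wrist_torque': array([-0.01751871,  0.02899666, -0.00584919]), 'width': 0.0852170615214473}
```

View pics/scene0.png

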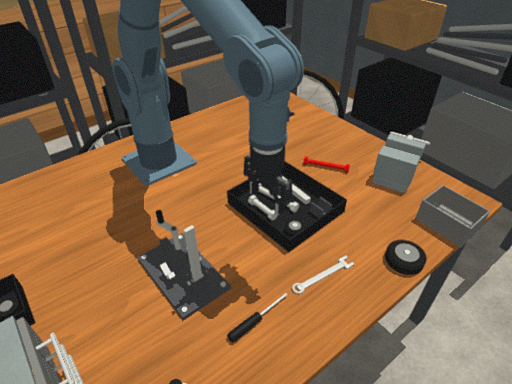

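View pics/side0.png

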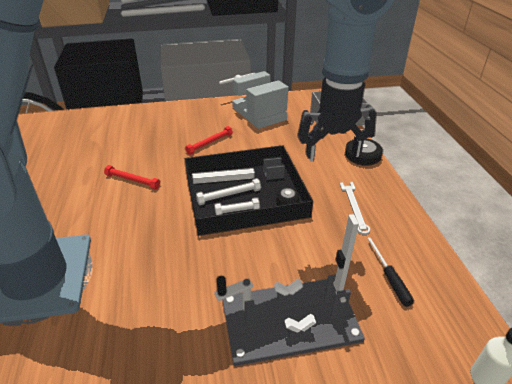

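View pics/wrist0.png

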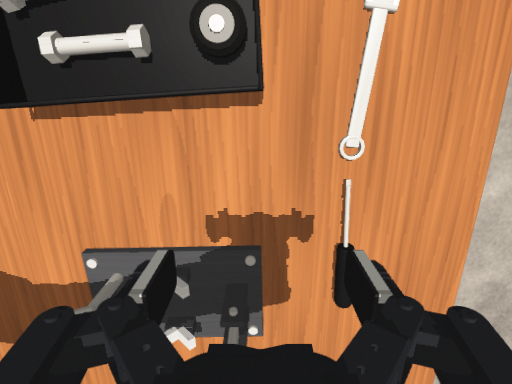

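Side view: crate with square bar (223,176), long axle (229,191), short axle (238,207); fixture near, V's at (289,288) and (300,324), bar upright at (349,255), knob (221,285). I'll enlarge for details.

```bash
python3 - <<'E'
from h import *
def z(fn,x,y,w,h,k):
    im=cv2.imread(f'pics/{fn}.png')[y:y+h,x:x+w]; cv2.imwrite(f'pics/{fn}_z{x}.png',cv2.resize(im,None,fx=k,fy=k,interpolation=cv2.INTER_CUBIC))
z('side0',180,140,140,95,5); z('side0',205,205,170,155,4); z('scene0',125,195,115,130,4)
E
```

```text
(no output)
```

View pics/side0_z180.png

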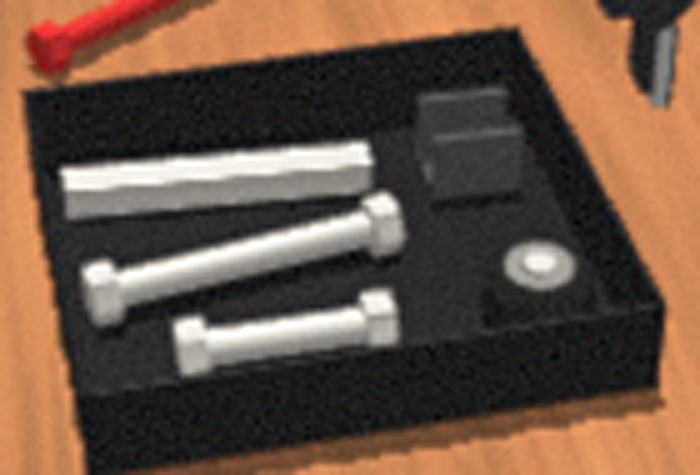

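View pics/side0_z205.png

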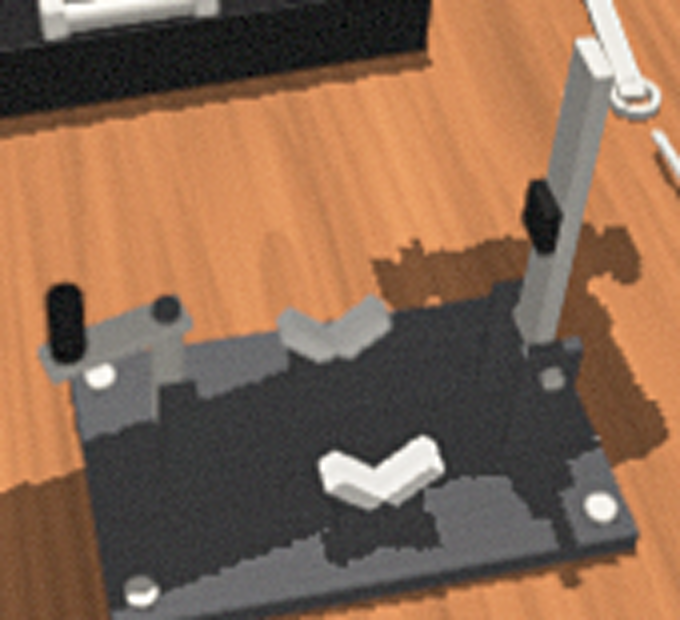

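View pics/scene0_z125.png

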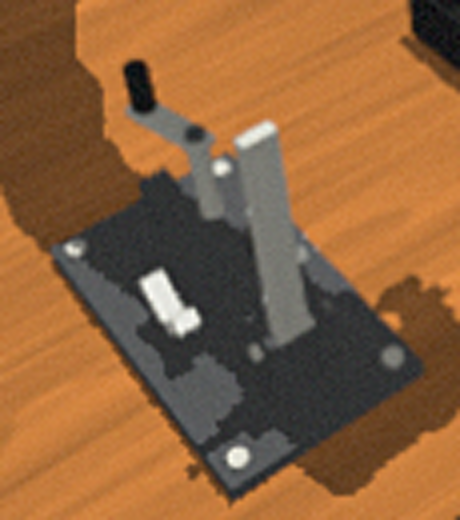

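```bash
python3 - <<'E'
from h import *
S=ld('side0');C=ld('scene0');W=ld('wrist0')
s=[(240.5,353),(355,331.8),(343,299.5),(230,299)]
c=[(143.5,257),(184.4,309.3),(223,284.3),(180.3,237)]
A=[]
for a,b in zip(s,c):
    p,e=tri(S,a,C,b); A.append(onz(S,a,.017)); print(p.round(4),round(e,4),onz(S,a,.017).round(4),onz(C,b,.017).round(4))
A=np.array(A);print('mean',A.mean(0), [np.linalg.norm(A[i]-A[(i+1)%4]) for i in range(4)], np.arctan2(*(A[1]-A[0]+A[2]-A[3])[1::-1]))
w=[(91.5,264),(250.5,261),(253,330)]
for u in w: print('wr',onz(W,u,.017).round(4))
l=onz(S,(200.6,198.4),.019);q=onz(S,(256.8,184.4),.019)
print(l,q,(l+q)/2,np.linalg.norm(q-l),np.arctan2(*(q-l)[1::-1]))
# knob, V
print('knob',onz(S,(205+66/4,205+322/4),.114), onz(C,(125+139/4,195+86/4),.114),tri(S,(205+66/4,205+322/4),C,(125+139/4,195+86/4)))
print('pivtop',onz(S,(205+167/4,205+305/4),.1),onz(C,(125+196/4,195+132/4),.1),tri(S,(205+167/4,205+305/4),C,(125+196/4,195+132/4)))
print('tip',tri(S,(205+592/4,205+58/4),C,(125+257/4,195+136/4)))
E
```

```text
[ 0.4194 -0.2589  0.0164] 0.0005 [ 0.4193 -0.2589  0.017 ] [ 0.4201 -0.2592  0.017 ]
[ 0.6392 -0.2525  0.0164] 0.0003 [ 0.639  -0.2527  0.017 ] [ 0.6397 -0.2528  0.017 ]
[ 0.6428 -0.1497  0.0079] 0.0384 [ 0.6411 -0.1781  0.017 ] [ 0.6377 -0.1336  0.017 ]
[ 0.4162 -0.1368  0.015 ] 0.0002 [ 0.4161 -0.1381  0.017 ] [ 0.4181 -0.1376  0.017 ]
mean [ 0.52887789 -0.20699308  0.017     ] [np.float64(0.2197872650539727), np.float64(0.07463724371695529), np.float64(0.22859016998006568), np.float64(0.12082592803775158)] -0.07588001052639771
wr [ 0.4136 -0.141   0.017 ]
wr [ 0.6356 -0.135   0.017 ]
wr [ 0.6381 -0.2541  0.017 ]
[0.38176989 0.18640566 0.019     ] [0.5363503  0.21921899 0.019     ] [0.45906009 0.20281232 0.019     ] 0.15802473988648563 0.20916867798245375
knob [ 0.39871092 -0.17800392  0.114     ] [ 0.40049818 -0.17794534  0.114     ] (array([ 0.39884603, -0.1772384 ,  0.11263558]), np.float64(0.0005164533473063216))
pivtop [ 0.44680893 -0.16499685  0.1       ] [ 0.45184804 -0.16339859  0.1       ] (array([ 0.44740087, -0.16162938,  0.09547449]), np.float64(0.000366907504515603))
tip (array([ 0.61978788, -0.19181406,  0.25295389]), np.float64(0.0014176121911808471))
```

Emit:
{"api": "drive_tool", "payload": {"moves": "2.03 -1.91 0 0 0 0 0.5;2.03 -1.91 0 0 0 0 0.5;2.03 -1.91 0 0 0 0 0.5;2.03 -1.91 0 0 0 0 0.5;2.03 -1.91 0 0 0 0 0.5;2.03 -1.91 0 0 0 0 0.5;2.03 -1.91 0 0 0 0 0.5;2.03 -1.91 0 0 0 0 0.5;2.03 -1.91 0 0 0 0 0.5;2.03 -1.91 0 0 0 0 0.5"}}

```text
time: 0.98
eef_pos: [0.4578, 0.2037, 0.2312]
tcp_rot: [0.0, 0.707, 0.707, -0.0]
force: [-0.5, 0.4, 0.3]
width: 0.0422
```

Emit:
{"api": "drive_tool", "payload": {"moves": "0 0 0 0 0 0.12 0.5;0 0 0 0 0 0.12 0.5;0 0 0 0 0 0.12 0.5;0 0 0 0 0 0.12 0.5;0 0 0 0 0 0.12 0.5;0 0 0 0 0 0.12 0.5;0 0 0 0 0 0.12 0.5;0 0 0 0 0 0.12 0.5;0 0 0 0 0 0.12 0.5;0 0 0 0 0 0.12 0.5;0 0 0 0 0 0.12 0.5;0 0 0 0 0 0.04 0.5"}}

```text
time: 1.98
eef_pos: [0.4588, 0.2029, 0.2311]
tcp_rot: [0.0, 0.995, 0.102, -0.0]
force: [-0.5, -0.0, -0.6]
width: 0.0426
```

```bash
cat >> h.py <<'E'
def delta(tgt,ang):
    """tool-frame shift (cm) and z-turn so tool x-axis points at world yaw ang, tool down"""
    s=r.read_state(); q=s['tcp_rot']; M=R.from_quat([q[1],q[2],q[3],q[0]])
    T=np.array([[np.cos(ang),np.sin(ang),0],[np.sin(ang),-np.cos(ang),0],[0,0,-1]]).T
    T=np.c_[[np.cos(ang),np.sin(ang),0],[np.sin(ang),-np.cos(ang),0],[0,0,-1]]
    print('t',round(s['time'],2),'tcp',s['eef_pos'].round(4),'F',s['force'].round(2),'w',round(s['width'],4))
    print('shift_cm',(M.inv().apply(np.array(tgt)-s['eef_pos'])*100).round(2),'rot',(M.inv()*R.from_matrix(T)).as_rotvec().round(4))
E
python3 - <<'E'
from h import *
delta([.459,.203,.15],.209)
cap('wrist','w1');cap('side','s1')
E
```

```text
t 1.98 tcp [0.4588 0.2029 0.2311] F [-0.52 -0.04 -0.6 ] w 0.0426
shift_cm [ 0.03 -0.    8.11] rot [ 0.0002  0.0005 -0.0043]
```

View pics/w1.png

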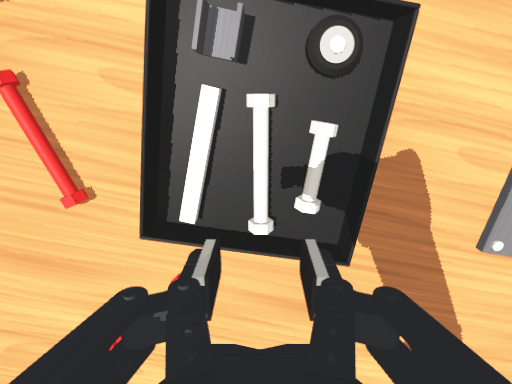

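Wrist view: long axle upright in the middle, hexagons at (261,100) and (261,227); square bar (200,153) and short axle (316,167) either side.

```bash
python3 - <<'E'
from h import *
W=ld('w1')
a=onz(W,(261,100),.019);b=onz(W,(261,227),.019);print(a,b,(a+b)/2,np.linalg.norm(a-b),np.arctan2(*(a-b)[1::-1]))
cen=(a+b)/2; u=(a-b)/np.linalg.norm(a-b); n=np.array([-u[1],u[0],0])
for nm,p in dict(sqtop=(220,88),sqr=(197,222),sh1=(309,129),sh2=(296,203),sh3=(305,165)).items():
    d=onz(W,p,.025)-cen; print(nm,'along',(d@u).round(4),'perp',(d@n).round(4))
S=ld('s1'); 
E
```

```text
[0.53301403 0.21721102 0.019     ] [0.37703662 0.18473372 0.019     ] [0.45502533 0.20097237 0.019     ] 0.15932270801300286 0.20528485336182373
sqtop along 0.0927 perp 0.0457
sqr along -0.0698 perp 0.0823
sh1 along 0.0475 perp -0.0557
sh2 along -0.0439 perp -0.0439
sh3 along 0.0048 perp -0.053
```

Emit:
{"api": "drive_tool", "payload": {"moves": "-0.02 0.05 2 0 0 0 0.5;-0.02 0.05 2 0 0 0 0.5;-0.02 0 2 0 0 0 0.5;-0.02 0 2 0 0 0 0.5;-0.02 0 2 0 0 0 0.5;-0.02 0 2 0 0 0 0.5;-0.02 0 2 0 0 0 0.5;-0.02 0 2 0 0 0 0.5;-0.02 0 2 0 0 0 0.5;0 0 1 0 0 0 0.5;0 0 0 0 0 0 0.5"}}

```text
time: 3.0
eef_pos: [0.4559, 0.2009, 0.0394]
tcp_rot: [0.001, 0.994, 0.106, -0.002]
force: [0.6, 0.4, -0.1]
width: 0.0428
```

```bash
python3 - <<'E'
from h import *
delta([.457,.202,.010],.206)
W=cap('wrist','w2');cap('side','s2');
print(proj(W,[[.457,.202,.019]]))
E
```

```text
t 3.0 tcp [0.4559 0.2009 0.0394] F [ 0.58  0.37 -0.14] w 0.0428
shift_cm [ 0.14 -0.09  2.94] rot [0.001  0.0038 0.0061]
[[258.76911216 232.71429171]]
```

View pics/w2.png

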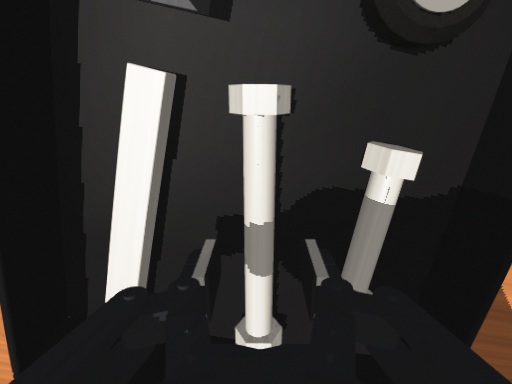

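View pics/s2.png

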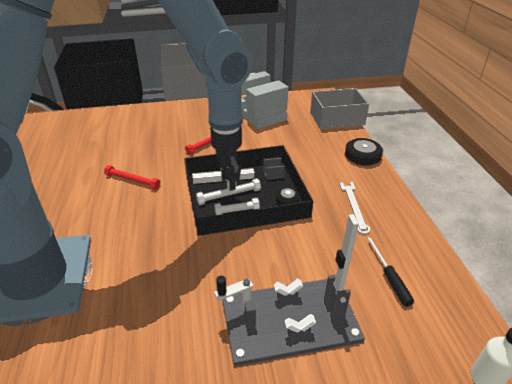

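Shaft (col 259) centred between the pads (205–318), neighbours clear. Descend and grip.

Emit:
{"api": "drive_tool", "payload": {"moves": "0 0 1 0 0 0 0.5;0 0 1 0 0 0 0.5;0 0 0.9 0 0 0 0.5;0 0 0 0 0 0 0.5;0 0 0 0 0 0 0;0 0 0 0 0 0 0;0 0 0 0 0 0 0;0 0 0 0 0 0 0;0 0 0 0 0 0 0;0 0 0 0 0 0 0"}}

```text
time: 3.93
eef_pos: [0.4576, 0.2017, 0.0126]
tcp_rot: [-0.0, 0.994, 0.105, 0.0]
force: [-0.4, -0.7, 3.4]
width: 0.0157
```

```bash
python3 - <<'E'
from h import *
delta([.457,.202,.010],.206)
E
```

```text
t 3.93 tcp [0.4576 0.2017 0.0126] F [-0.41 -0.7   3.42] w 0.0157
shift_cm [-0.05 -0.04  0.26] rot [-0.0001 -0.0003  0.0048]
```

Width 15.7 mm against an 18 mm shaft: the pads hold it above its middle. I'll reopen and go lower.

Emit:
{"api": "drive_tool", "payload": {"moves": "0 0 0 0 0 0 0.5;0 0 0 0 0 0 0.5;0 0 0 0 0 0 0.5;0 0 0 0 0 0 0.5;0 0 0 0 0 0 0.5"}}

```text
time: 4.35
eef_pos: [0.4575, 0.2016, 0.0122]
tcp_rot: [0.0, 0.994, 0.105, -0.0]
force: [-0.3, -0.3, 0.7]
width: 0.0428
```

```bash
python3 - <<'E'
from h import *
delta([.457,.202,.0065],.206)
cap('wrist','w3')
E
```

```text
t 4.35 tcp [0.4575 0.2016 0.0122] F [-0.35 -0.28  0.65] w 0.0428
shift_cm [-0.04 -0.04  0.57] rot [0.0001 0.     0.0049]
```

View pics/w3.png

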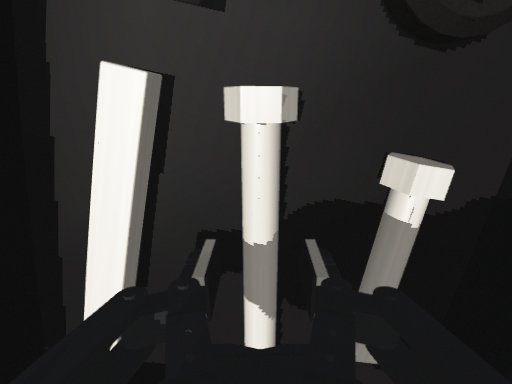

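Emit:
{"api": "drive_tool", "payload": {"moves": "0 0 0.3 0 0 0 0.5;0 0 0.25 0 0 0 0.5;0 0 0 0 0 0 0.5;0 0 0 0 0 0 0;0 0 0 0 0 0 0;0 0 0 0 0 0 0;0 0 0 0 0 0 0;0 0 0 0 0 0 0;0 0 0 0 0 0 0"}}

```text
time: 5.15
eef_pos: [0.4574, 0.2017, 0.0069]
tcp_rot: [-0.0, 0.994, 0.105, 0.0]
force: [-1.8, -0.1, 5.1]
width: 0.016
```

Emit:
{"api": "drive_tool", "payload": {"moves": "0 0 -0.5 0 0 0 0;0 0 -1 0 0 0 0;0 0 -1 0 0 0 0;0 0 -1 0 0 0 0;0 0 0 0 0 0 0"}}

```text
time: 5.57
eef_pos: [0.4589, 0.2023, 0.0441]
tcp_rot: [-0.001, 0.994, 0.105, 0.002]
force: [0.3, -0.0, -4.0]
width: 0.016
```

```bash
python3 - <<'E'
from h import *
delta([.457,.202,.18],.206)
cap('wrist','w4');cap('side','s4')
im=cv2.imread('pics/s4.png')[130:240,170:330];cv2.imwrite('pics/s4z.png',cv2.resize(im,None,fx=4,fy=4))
E
```

```text
t 5.57 tcp [0.4589 0.2023 0.0441] F [ 0.34 -0.   -3.96] w 0.016
shift_cm [ -0.14  -0.02 -13.59] rot [-0.001  -0.0036  0.0047]
```

View pics/w4.png

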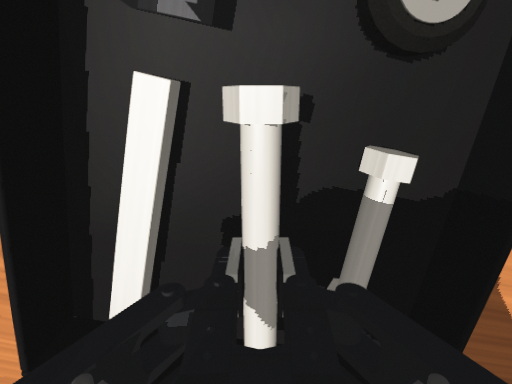

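View pics/s4z.png

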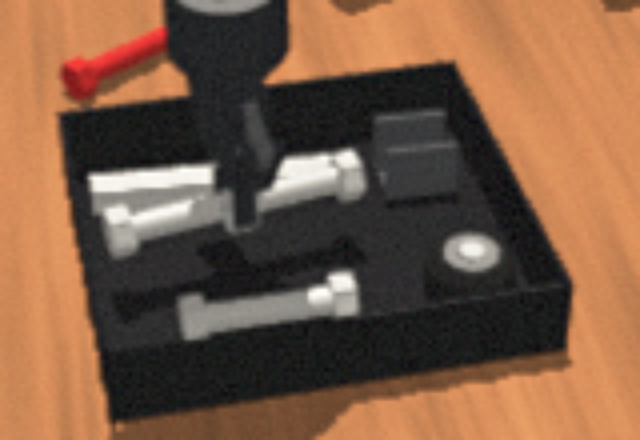

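Axle held level, neighbours untouched. Lift and rotate.

Emit:
{"api": "drive_tool", "payload": {"moves": "0 0 -2 0 0 0 0;0 0 -2 0 0 0 0;0 0 -2 0 0 0 0;0 0 -2 0 0 0 0;0 0 -2 0 0 0 0;0 0 -2 0 0 0 0;0 0 -2 0 0 0 0;0 0 -1 0 0 0 0;0 0 0 0 0 0 0"}}

```text
time: 6.42
eef_pos: [0.4585, 0.2022, 0.1934]
tcp_rot: [-0.001, 0.994, 0.105, 0.002]
force: [1.0, -0.6, -4.3]
width: 0.0158
```

Emit:
{"api": "drive_tool", "payload": {"moves": "0 0 0 0 0 -0.115 0;0 0 0 0 0 -0.115 0;0 0 0 0 0 -0.115 0;0 0 0 0 0 -0.115 0;0 0 0 0 0 -0.115 0;0 0 0 0 0 -0.115 0;0 0 0 0 0 -0.115 0;0 0 0 0 0 -0.115 0;0 0 0 0 0 -0.115 0;0 0 0 0 0 -0.115 0;0 0 0 0 0 -0.115 0;0 0 0 0 0 -0.115 0"}}

```text
time: 7.42
eef_pos: [0.4564, 0.2012, 0.19]
tcp_rot: [-0.001, 0.698, 0.716, -0.001]
force: [-0.3, 1.5, -4.3]
width: 0.0159
```

```bash
python3 - <<'E'
from h import *
delta([.533,-.10,.20],np.pi/2+.026)
S=cap('side','s5');C=cap('scene','c5');cap('wrist','w5')
for n,a in(('s5',(205,265,170,100)),('c5',(125,195,115,130))):
    x,y,w,h=a;im=cv2.imread(f'pics/{n}.png')[y:y+h,x:x+w];cv2.imwrite(f'pics/{n}z.png',cv2.resize(im,None,fx=4,fy=4,interpolation=cv2.INTER_CUBIC))
E
```

```text
t 7.42 tcp [0.4564 0.2012 0.19  ] F [-0.35  1.53 -4.26] w 0.0159
shift_cm [-30.31   6.88  -0.99] rot [-0.0027  0.0009 -0.0001]
```

View pics/s5z.png

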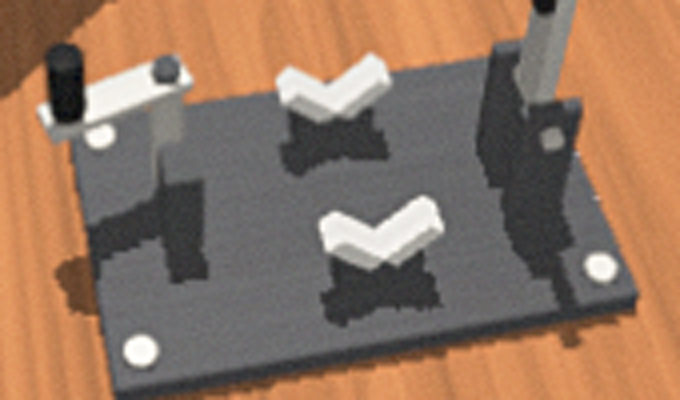

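View pics/c5z.png

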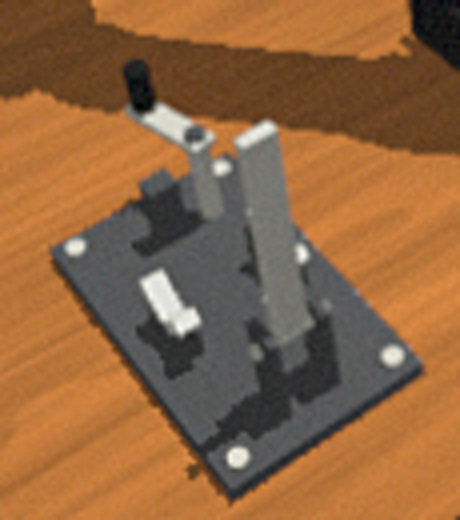

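View pics/w5.png

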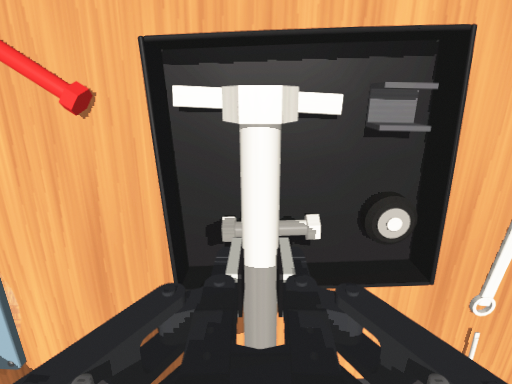

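```bash
python3 - <<'E'
from h import *
S=ld('s5');C=ld('c5')
f=lambda x,y:(205+x/4,265+y/4)
g=lambda x,y:(125+x/4,195+y/4)
sc={'mm':(f(141,351),g(75,247)),'pm':(f(601,267),g(237,457)),'mp':(f(100,136),g(221,168)),'pp':(None,g(392,356))}
for k,(a,b) in sc.items():
    print(k,onz(C,b,.017).round(4), a and onz(S,a,.017).round(4), a and tri(S,a,C,b))
print('Vfront',onz(S,f(381.5,228),.06),'Vback',onz(S,f(334.5,87),.06))
print('corners front plate', onz(S,f(117,385),.015),onz(S,f(635,297),.015),onz(C,g(52,250),.015),onz(C,g(230,490),.015),onz(C,g(424,367),.015))
p,e=tri(S,f(66,76),C,g(139,86));print('knob',p,e)
p,e=tri(S,f(167,68),C,g(196,133));print('piv',p,e)
# scene front V: 4 top corners of near block's tips
o=np.array([.533,-.196,0]);
for th in(.02,.026,.03):
    ux=np.array([np.cos(th),np.sin(th),0]);uy=np.array([-np.sin(th),np.cos(th),0])
    P=[o+ux*x+uy*y+[0,0,.063] for x in(-.02,.02) for y in(-.05,-.034,.034,.05)]
    print((( proj(S,P)-[205,265])*4).round(0).tolist()); print(((proj(C,P)-[125,195])*4).round(0).tolist())
E
```

```text
mm [ 0.4197 -0.2583  0.017 ] [ 0.4189 -0.2584  0.017 ] (array([ 0.41899191, -0.25802896,  0.01624185]), np.float64(0.00016463404239337146))
pm [ 0.6394 -0.253   0.017 ] [ 0.6395 -0.2527  0.017 ] (array([ 0.63943067, -0.25295627,  0.01721213]), np.float64(0.00019138658361248984))
mp [ 0.418  -0.1378  0.017 ] [ 0.4161 -0.1381  0.017 ] (array([ 0.4162409, -0.1369799,  0.0151739]), np.float64(0.00030436128368816823))
pp [ 0.6369 -0.1331  0.017 ] None None
Vfront [ 0.53233996 -0.24131298  0.06      ] Vback [ 0.53008664 -0.16042167  0.06      ]
corners front plate [ 0.4059896  -0.27180821  0.015     ] [ 0.6503124  -0.26946793  0.015     ] [ 0.41020803 -0.27214768  0.015     ] [ 0.65559705 -0.26781717  0.015     ] [ 0.65594168 -0.12075896  0.015     ]
knob [ 0.39950927 -0.17668073  0.11433935] 0.00291544829222398
piv [ 0.44720758 -0.16191101  0.09409606] 0.0002441487499981272
[[345.0, 240.0], [336.0, 210.0], [300.0, 91.0], [292.0, 66.0], [431.0, 225.0], [421.0, 195.0], [380.0, 79.0], [371.0, 53.0]]
[[140.0, 281.0], [161.0, 269.0], [249.0, 219.0], [269.0, 208.0], [170.0, 319.0], [192.0, 307.0], [280.0, 254.0], [301.0, 243.0]]
[[346.0, 240.0], [337.0, 210.0], [300.0, 92.0], [292.0, 66.0], [432.0, 225.0], [421.0, 195.0], [379.0, 79.0], [370.0, 53.0]]
[[140.0, 281.0], [161.0, 269.0], [248.0, 219.0], [268.0, 208.0], [170.0, 320.0], [192.0, 307.0], [280.0, 254.0], [300.0, 242.0]]
[[346.0, 240.0], [337.0, 210.0], [300.0, 92.0], [291.0, 66.0], [432.0, 225.0], [421.0, 195.0], [379.0, 79.0], [370.0, 53.0]]
[[140.0, 282.0], [161.0, 269.0], [248.0, 219.0], [268.0, 207.0], [171.0, 320.0], [192.0, 307.0], [280.0, 254.0], [300.0, 242.0]]
```

Emit:
{"api": "drive_tool", "payload": {"moves": "-1 1.4 -0.2 0 0 0 0;-2 1.4 -0.2 0 0 0 0;-3 1.4 -0.2 0 0 0 0;-3 1.4 -0.2 0 0 0 0;-3 1.2 -0.2 0 0 0 0;-3 0 0 0 0 0 0;-3 0 0 0 0 0 0;-3 0 0 0 0 0 0;-3 0 0 0 0 0 0;-3 0 0 0 0 0 0;-2 0 0 0 0 0 0;-1.3 0 0 0 0 0 0"}}

```text
time: 8.57
eef_pos: [0.5307, -0.1034, 0.2009]
tcp_rot: [-0.0, 0.703, 0.711, -0.001]
force: [0.3, -0.3, -3.8]
width: 0.0162
```

```bash
python3 - <<'E'
from h import *
delta([.532,-.196,.15],np.pi/2+.026)
S=cap('side','s6');cap('wrist','w6')
E
```

```text
t 8.57 tcp [ 0.5307 -0.1034  0.2009] F [ 0.32 -0.34 -3.76] w 0.0162
shift_cm [-9.26  0.03  5.1 ] rot [-0.0013  0.0012 -0.0136]
```

View pics/s6.png

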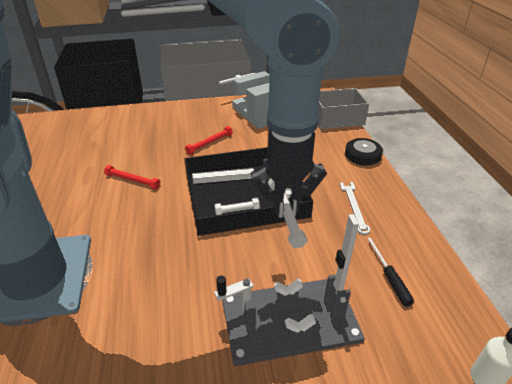

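View pics/w6.png

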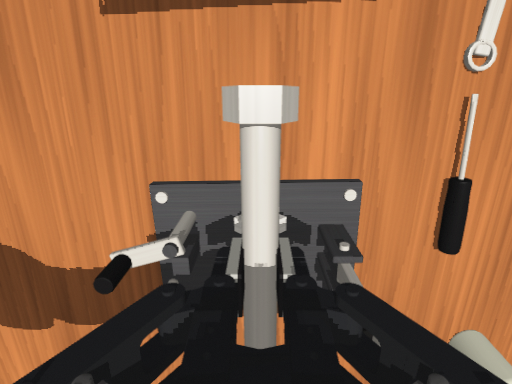

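```bash
python3 - <<'E'
from h import *
W=ld('w6')
a=onz(W,(161.5,197),.017);b=onz(W,(350,195),.017);print(a,b,(a+b)/2,np.linalg.norm(a-b),np.arctan2(*(b-a)[1::-1]))
print('plate edge',onz(W,(151,182),.015),onz(W,(361,180),.015))
print('Vtips',onz(W,(235,220),.063),onz(W,(287,220),.063))
im=cv2.imread('pics/w6.png')[170:300,90:370];cv2.imwrite('pics/w6z.png',cv2.resize(im,None,fx=2.8,fy=2.8,interpolation=cv2.INTER_CUBIC))
E
```

```text
[ 0.4148887 -0.1390858  0.017    ] [ 0.63542637 -0.13425655  0.017     ] [ 0.52515753 -0.13667117  0.017     ] 0.22059054116522064 0.021894147565570864
plate edge [ 0.40367235 -0.12147113  0.015     ] [ 0.64690291 -0.11650033  0.015     ]
Vtips [ 0.50476497 -0.14722476  0.063     ] [ 0.55836567 -0.14664461  0.063     ]
```

View pics/w6z.png

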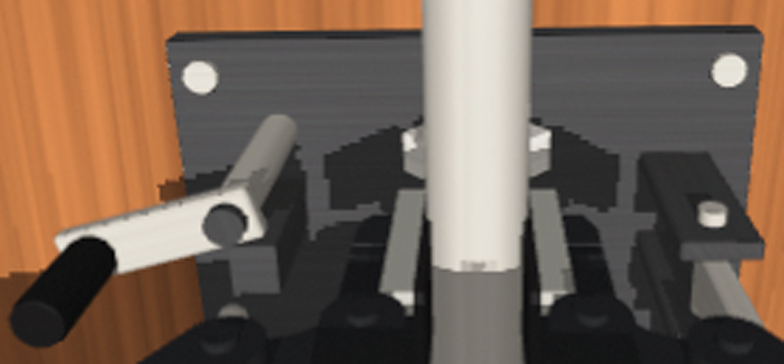

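Emit:
{"api": "drive_tool", "payload": {"moves": "-1 0 0.3 0 0 -0.01 0;-1.5 0 1 0 0 0 0;-1.6 0 1.2 0 0 0 0;-1.6 0 1.2 0 0 0 0;-1.6 0 1.2 0 0 0 0;-1.2 0 1.2 0 0 0 0;-0.6 0 1.2 0 0 0 0;0 0 1 0 0 0 0;0 0 0.7 0 0 0 0;0 0 0.5 0 0 0 0;0 0 0 0 0 0 0"}}

```text
time: 9.58
eef_pos: [0.5337, -0.1893, 0.1057]
tcp_rot: [-0.001, 0.696, 0.718, -0.0]
force: [-0.1, 0.1, -3.6]
width: 0.016
```

```bash
python3 - <<'E'
from h import *
delta([.532,-.196,.075],np.pi/2+.024)
for n,k,a in(('side','s7',(205,200,170,160)),('scene','c7',(125,145,125,160))):
    c=cap(n,k);x,y,w,h=a;im=cv2.imread(f'pics/{k}.png')[y:y+h,x:x+w];cv2.imwrite(f'pics/{k}z.png',cv2.resize(im,None,fx=3.6,fy=3.6,interpolation=cv2.INTER_CUBIC))
cap('wrist','w7')
E
```

```text
t 9.58 tcp [ 0.5337 -0.1893  0.1057] F [-0.08  0.09 -3.61] w 0.016
shift_cm [-0.67 -0.19  3.07] rot [-0.0016 -0.0013  0.0075]
```

View pics/s7z.png

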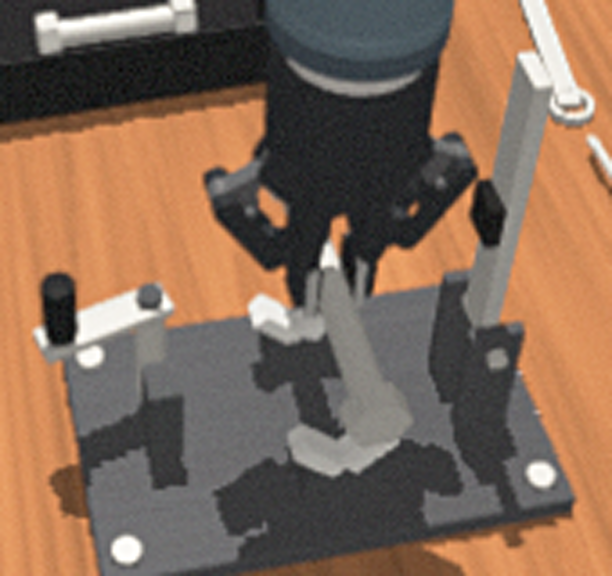

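View pics/c7z.png

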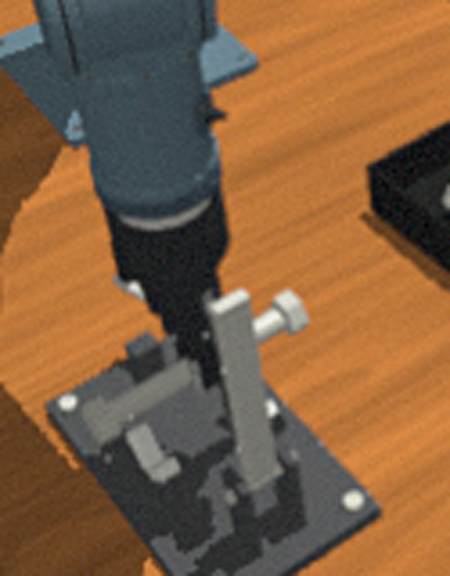

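View pics/w7.png

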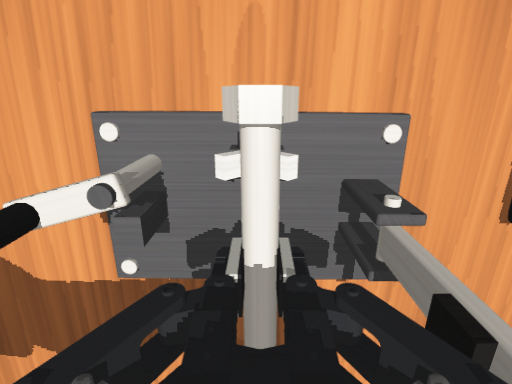

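```bash
python3 - <<'E'
from h import *
W=ld('w7')
a=onz(W,(109,132),.017);b=onz(W,(393,134),.017);d=onz(W,(129,267),.017);print(a,b,d,(a+b)/2,np.arctan2(*(b-a)[1::-1]),np.linalg.norm(a-b))
print('center (plate)',(b+d)/2)
for p in((215,165),(298,165),(256.5,165)): print(onz(W,p,.063))
z=.105+.012
h=onz(W,(260.5,104),z+.014); k=onz(W,(260,255),z+.009); print('axle hex,mid',h,k)
E
```

```text
[ 0.41455315 -0.13931837  0.017     ] [ 0.63648596 -0.13413136  0.017     ] [ 0.4170645  -0.26040115  0.017     ] [ 0.52551956 -0.13672486  0.017     ] 0.02336773827766507 0.22199342354588955
center (plate) [ 0.52677523 -0.19726625  0.017     ]
[ 0.50401701 -0.15261229  0.063     ]
[ 0.55751205 -0.15097179  0.063     ]
[ 0.53076979 -0.15180212  0.063     ]
axle hex,mid [ 0.53202569 -0.11224644  0.131     ] [ 0.53393719 -0.18089829  0.126     ]
```

V's middle and screws agree on fixture origin ≈ (0.532,-0.197), yaw 0.024. Align and lower.

Emit:
{"api": "drive_tool", "payload": {"moves": "-0.35 -0.1 0 0 0 0.004 0;-0.35 -0.1 0.5 0 0 0.004 0;0 0 1 0 0 0 0;0 0 1 0 0 0 0;0 0 1 0 0 0 0;0 0 0.8 0 0 0 0;0 0 0.5 0 0 0 0;0 0 0.3 0 0 0 0;0 0 0 0 0 0 0;0 0 0 0 0 0 0"}}

```text
time: 10.57
eef_pos: [0.5325, -0.198, 0.0558]
tcp_rot: [0.0, 0.699, 0.715, 0.0]
force: [-0.2, 0.1, -3.7]
width: 0.0156
```

```bash
python3 - <<'E'
from h import *
delta([.5318,-.197,.043],np.pi/2+.024)
for n,k,a in(('side','s8',(205,200,170,160)),):
    c=cap(n,k);x,y,w,h=a;im=cv2.imread(f'pics/{k}.png')[y:y+h,x:x+w];cv2.imwrite(f'pics/{k}z.png',cv2.resize(im,None,fx=3.6,fy=3.6,interpolation=cv2.INTER_CUBIC))
cap('wrist','w8')
E
```

```text
t 10.57 tcp [ 0.5325 -0.198   0.0558] F [-0.17  0.06 -3.66] w 0.0156
shift_cm [ 0.1  -0.07  1.28] rot [ 0.0001  0.0001 -0.0019]
```

View pics/s8z.png

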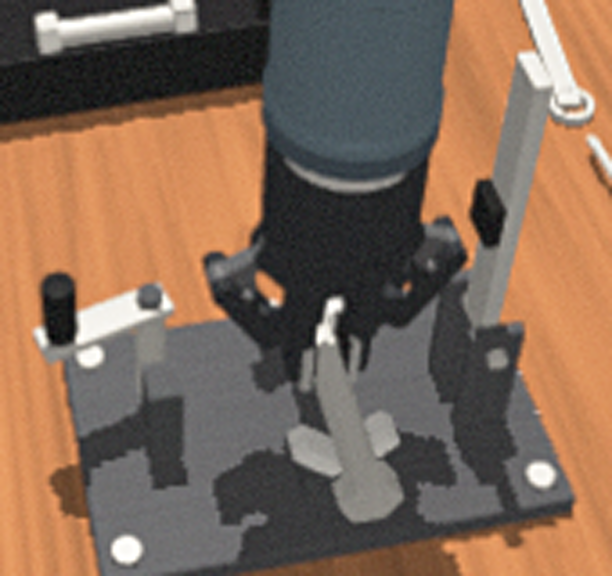

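View pics/w8.png

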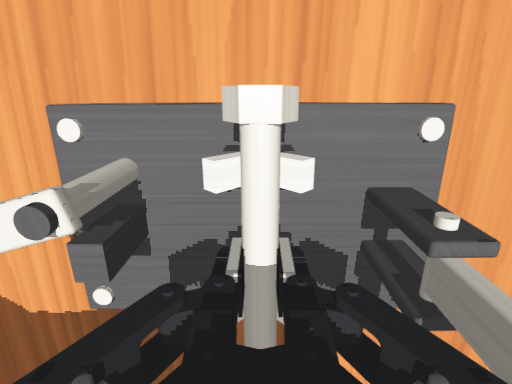

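V tips at 203 and 314 (middle 258.5), axle at 260.5: about 1 mm off. Lower gently, watching force.

Emit:
{"api": "drive_tool", "payload": {"moves": "0 -0.08 0.3 0 0 0 0;0 0 0.3 0 0 0 0;0 0 0.3 0 0 0 0;0 0 0.2 0 0 0 0;0 0 0 0 0 0 0;0 0 0 0 0 0 0"}}

```text
time: 11.17
eef_pos: [0.5314, -0.1979, 0.0446]
tcp_rot: [-0.0, 0.699, 0.715, -0.0]
force: [-0.6, -0.1, -2.9]
width: 0.0156
```

Emit:
{"api": "drive_tool", "payload": {"moves": "0 0 0.1 0 0 0 0;0 0 0 0 0 0 0;0 0 0 0 0 0 0"}}

```text
time: 11.42
eef_pos: [0.5316, -0.198, 0.0439]
tcp_rot: [0.0, 0.699, 0.715, -0.0]
force: [0.1, -0.3, -3.7]
width: 0.0155
```

Emit:
{"api": "drive_tool", "payload": {"moves": "0 0 0.1 0 0 0 0;0 0 0.1 0 0 0 0;0 0 0 0 0 0 0;0 0 0 0 0 0 0"}}

```text
time: 11.75
eef_pos: [0.532, -0.1981, 0.0428]
tcp_rot: [0.0, 0.699, 0.715, 0.0]
force: [-3.1, 2.7, 6.8]
width: 0.016
```

Contact with the V's (vertical force swung from −3.7 to +6.8 N). Release.

Emit:
{"api": "drive_tool", "payload": {"moves": "0 0 0 0 0 0 0.25;0 0 0 0 0 0 0.35;0 0 0 0 0 0 0.45;0 0 0 0 0 0 0.45;0 0 0 0 0 0 0.45;0 0 0 0 0 0 0.45;0 0 0 0 0 0 0.45"}}

```text
time: 12.33
eef_pos: [0.5315, -0.198, 0.0417]
tcp_rot: [-0.0, 0.699, 0.715, -0.0]
force: [0.1, 0.1, -0.3]
width: 0.0381
```

```bash
python3 - <<'E'
from h import *
delta([.5318,-.197,.15],np.pi/2+.024)
for n,k,a in(('side','s9',(205,200,170,160)),):
    c=cap(n,k);x,y,w,h=a;im=cv2.imread(f'pics/{k}.png')[y:y+h,x:x+w];cv2.imwrite(f'pics/{k}z.png',cv2.resize(im,None,fx=3.6,fy=3.6,interpolation=cv2.INTER_CUBIC))
cap('wrist','w9')
E
```

```text
t 12.33 tcp [ 0.5315 -0.198   0.0417] F [ 0.12  0.06 -0.28] w 0.0381
shift_cm [  0.1    0.03 -10.83] rot [-0.     0.    -0.002]
```

View pics/s9z.png

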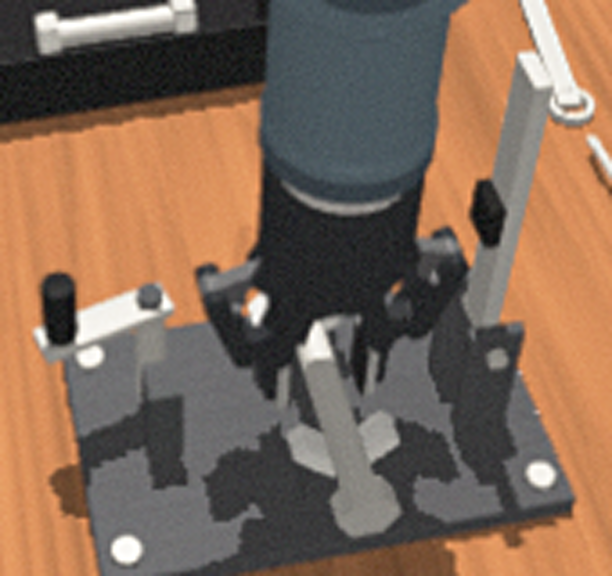

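View pics/w9.png

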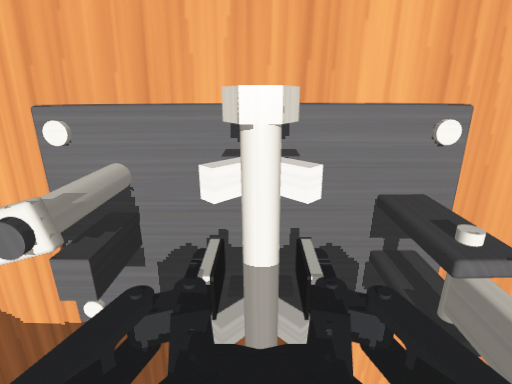

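The axle is in both V's, released. Retreat: lift, edge away from the bar, then go up.

Emit:
{"api": "drive_tool", "payload": {"moves": "0 0 -0.5 0 0 0 0.45;0 0 -1 0 0 0 0.45;0 0 -1.2 0 0 0 0.45;0 -0.5 -1 0 0 0 0.45;0 -1 -0.8 0 0 0 0.45;0 -1 -2 0 0 0 0.3;0 0 -3 0 0 0 0.1;0 0 -3 0 0 0 0;0 0 -3 0 0 0 0;0 0 -3 0 0 0 0;0 0 -3 0 0 0 0;0 0 -3 0 0 0 0"}}

```text
time: 13.43
eef_pos: [0.5058, -0.1985, 0.2897]
tcp_rot: [0.001, 0.699, 0.715, 0.0]
force: [1.2, -0.2, -0.4]
width: -0.0001
```

```bash
python3 - <<'E'
from h import *
delta([.69,-.195,.30],np.pi/2+.024)
for n,k,a in(('side','s10',(205,200,170,160)),('scene','c10',(125,195,125,130))):
    c=cap(n,k);x,y,w,h=a;im=cv2.imread(f'pics/{k}.png')[y:y+h,x:x+w];cv2.imwrite(f'pics/{k}z.png',cv2.resize(im,None,fx=3.6,fy=3.6,interpolation=cv2.INTER_CUBIC))
cap('wrist','w10')
E
```

```text
t 13.43 tcp [ 0.5058 -0.1985  0.2897] F [ 1.19 -0.17 -0.42] w -0.0001
shift_cm [-0.05 18.42 -1.01] rot [ 0.0013  0.0005 -0.0022]
```

View pics/s10z.png

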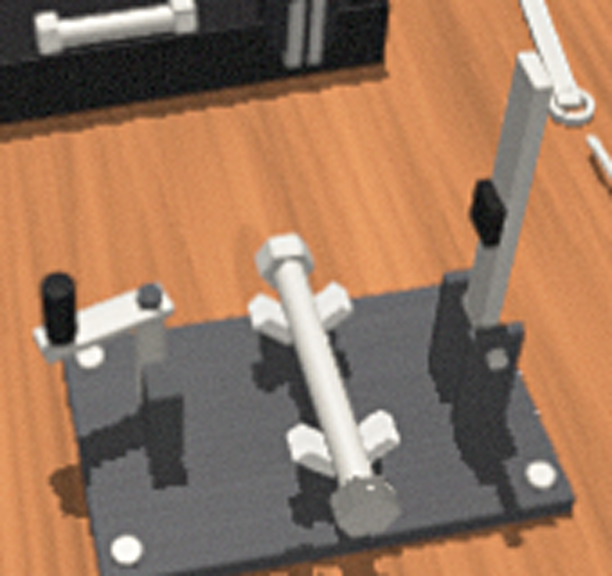

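View pics/c10z.png

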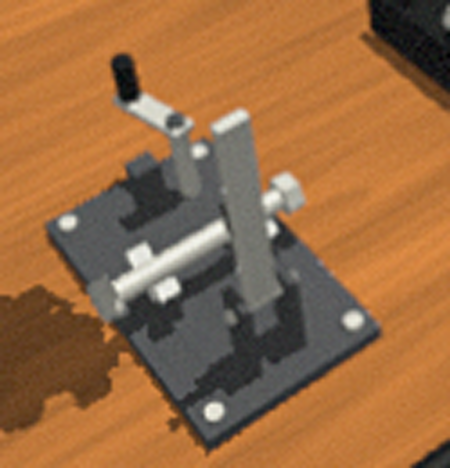

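View pics/w10.png

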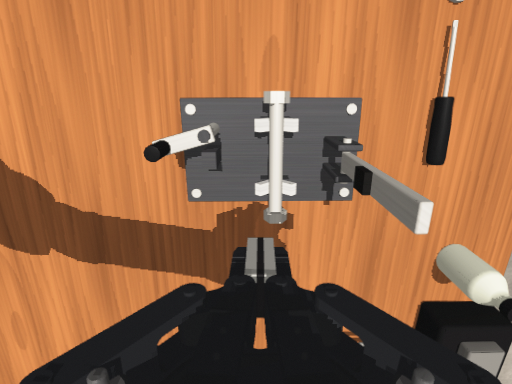

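Axle lies evenly in both V's (side). Bar tip end-face at side (536,72) zoomed, scene (231,121) zoomed, wrist (423,217).

```bash
python3 - <<'E'
from h import *
S=ld('s10');C=ld('c10');W=ld('w10')
s=(205+536/3.6,200+72/3.6);c=(125+231/3.6,195+121/3.6);w=(423,217)
print(tri(S,s,C,c),tri(S,s,W,w))
p=tri(S,s,C,c)[0]; H=np.array([.5318+.085,-.197+.002,.077]); print(np.arctan2(p[2]-.077,H[0]-p[0]),np.hypot(p[2]-.077,H[0]-p[0]))
h=(274,97);g=(275,217)
print('axle ends',onz(W,(277.5,97),.055),onz(W,(275,214),.055))
E
```

```text
(array([ 0.62032406, -0.1927089 ,  0.25383344]), np.float64(0.0006393893637067843)) (array([ 0.61946234, -0.19391704,  0.2543163 ]), np.float64(0.0010747819732384446))
1.5907223601331513 0.17686855081383468
axle ends [ 0.53075674 -0.12065756  0.055     ] [ 0.53341066 -0.27558636  0.055     ]
```

Emit:
{"api": "drive_tool", "payload": {"moves": "0 0.5 -0.5 0 0 0 0;0 1.5 -0.5 0 0 0 0;0 2 -0.5 0 0 0 0;0 2 0 0 0 0 0;0 2 0 0 0 0 0;0 2 0 0 0 0 0;0 2 0 0 0 0 0;0 2 0 0 0 0 0;0 2 0 0 0 0 0;0 1.5 0 0 0 0 0;0 0.5 0 0 0 0 0;0 0 0 0 0 0 0"}}

```text
time: 14.58
eef_pos: [0.6866, -0.1939, 0.3]
tcp_rot: [-0.001, 0.699, 0.715, -0.001]
force: [-0.8, 0.6, 0.4]
width: 0.0001
```

```bash
python3 - <<'E'
from h import *
delta([.68,-.1935,.238],np.pi/2+.024)
E
```

```text
t 14.58 tcp [ 0.6866 -0.1939  0.3   ] F [-0.8   0.57  0.44] w 0.0001
shift_cm [ 0.04 -0.65  6.2 ] rot [-0.0024 -0.0009 -0.0011]
```

Emit:
{"api": "drive_tool", "payload": {"moves": "0 -0.3 1.2 0 0 0 0;0 -0.3 1.5 0 0 0 0;0 0 1.5 0 0 0 0;0 0 1.3 0 0 0 0;0 0 0.7 0 0 0 0;0 0 0 0 0 0 0"}}

```text
time: 15.08
eef_pos: [0.6789, -0.1945, 0.2377]
tcp_rot: [-0.002, 0.699, 0.715, -0.001]
force: [-0.4, 0.2, 0.1]
width: 0.0002
```

```bash
python3 - <<'E'
from h import *
delta([.64,-.1945,.238],np.pi/2+.024)
for n,k,a in(('side','s11',(205,160,170,160)),('scene','c11',(125,145,165,160))):
    c=cap(n,k);x,y,w,h=a;im=cv2.imread(f'pics/{k}.png')[y:y+h,x:x+w];cv2.imwrite(f'pics/{k}z.png',cv2.resize(im,None,fx=3.6,fy=3.6,interpolation=cv2.INTER_CUBIC))
E
```

```text
t 15.08 tcp [ 0.6789 -0.1945  0.2377] F [-0.45  0.15  0.13] w 0.0002
shift_cm [ 0.09 -3.89 -0.01] rot [-0.0037 -0.0009 -0.0021]
```

View pics/s11z.png

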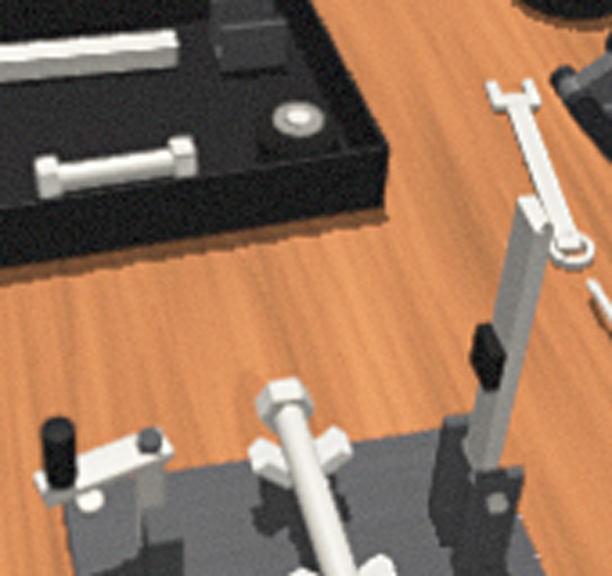

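View pics/c11z.png

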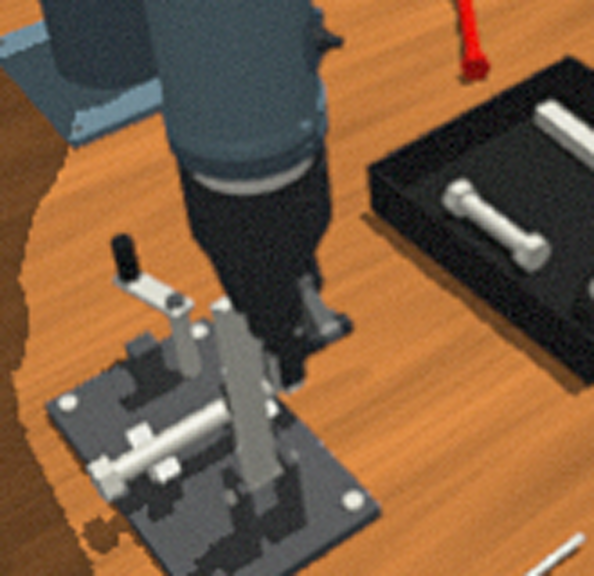

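```bash
python3 - <<'E'
from h import *
S=ld('s11');C=ld('c11')
for P in([.679,-.1945,.238],[.62,-.193,.257],[.679,-.1945,.3]):
    print(((proj(C,[P])-[125,145])*3.6).round(),((proj(S,[P])-[205,160])*3.6).round())
im=cv2.imread('pics/s11.png');cv2.imwrite('pics/s11b.png',im[100:300,300:512])
E
```

```text
[[283. 378.]] [[652. 228.]]
[[229. 298.]] [[536. 211.]]
[[272. 305.]] [[680. 125.]]
```

View pics/s11b.png

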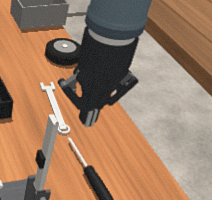

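View pics/s11.png

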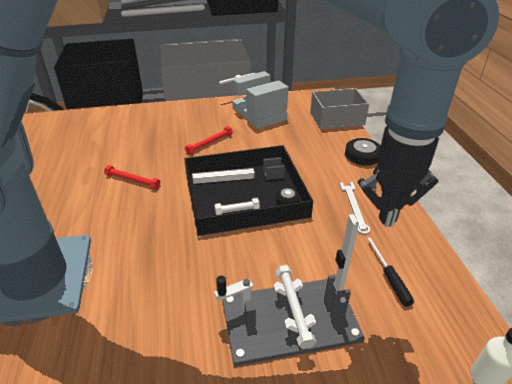

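Consistent with projections. Bring the closed fingertips to the bar's back, then push along its arc.

Emit:
{"api": "drive_tool", "payload": {"moves": "0 -1 -0.3 0 0 0 0;0 -1 -0.1 0 0 0 0;0 -1 0 0 0 0 0;0 -0.7 0 0 0 0 0;0 -0.7 0 0 0 0 0;0 -0.5 0 0 0 0 0;0 0 0 0 0 0 0"}}

```text
time: 15.77
eef_pos: [0.6313, -0.196, 0.2446]
tcp_rot: [0.001, 0.699, 0.715, 0.0]
force: [1.3, -0.1, 0.7]
width: -0.0002
```

```bash
python3 - <<'E'
from h import *
delta([.5955,-.1955,.233],np.pi/2+.024)
for n,k,a in(('side','s12',(265,140,170,160)),):
    c=cap(n,k);x,y,w,h=a;im=cv2.imread(f'pics/{k}.png')[y:y+h,x:x+w];cv2.imwrite(f'pics/{k}z.png',cv2.resize(im,None,fx=3.6,fy=3.6,interpolation=cv2.INTER_CUBIC))
E
```

```text
t 15.77 tcp [ 0.6313 -0.196   0.2446] F [ 1.26 -0.06  0.72] w -0.0002
shift_cm [ 0.13 -3.58  1.16] rot [ 0.0012  0.0004 -0.0023]
```

View pics/s12z.png

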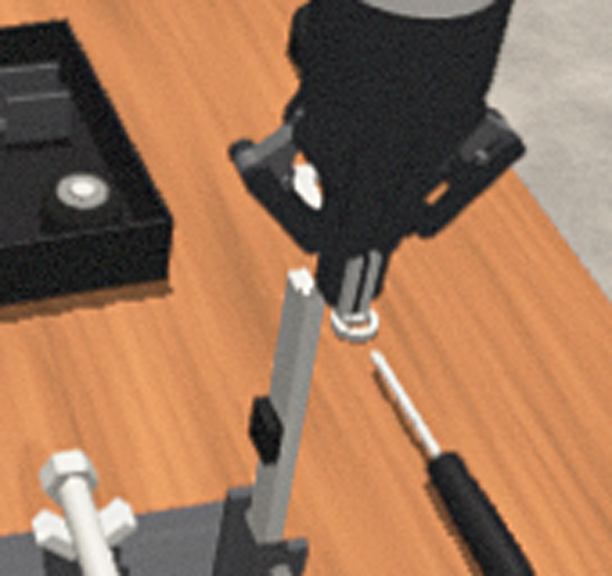

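Emit:
{"api": "drive_tool", "payload": {"moves": "0 -1.2 0.1 0 0 0 0;0 -1.2 0.2 0 0 0 0;0 -1.3 0.35 0 0 0 0;0 -1.4 0.5 0 0 0 0;0 -1.4 0.65 0 0 0 0;0 -1.3 0.85 0 0 0 0;0 0 0 0 0 0 0"}}

```text
time: 16.4
eef_pos: [0.5509, -0.1976, 0.216]
tcp_rot: [-0.002, 0.7, 0.715, -0.001]
force: [0.0, 0.5, -0.3]
width: 0.0005
```

```bash
python3 - <<'E'
from h import *
delta([.523,-.1965,.190],np.pi/2+.024)
for n,k,a in(('side','s13',(225,150,170,160)),):
    c=cap(n,k);x,y,w,h=a;im=cv2.imread(f'pics/{k}.png')[y:y+h,x:x+w];cv2.imwrite(f'pics/{k}z.png',cv2.resize(im,None,fx=3.6,fy=3.6,interpolation=cv2.INTER_CUBIC))
E
```

```text
t 16.4 tcp [ 0.5509 -0.1976  0.216 ] F [ 0.03  0.52 -0.34] w 0.0005
shift_cm [ 0.17 -2.78  2.61] rot [-0.0038 -0.0006 -0.0029]
```

View pics/s13z.png

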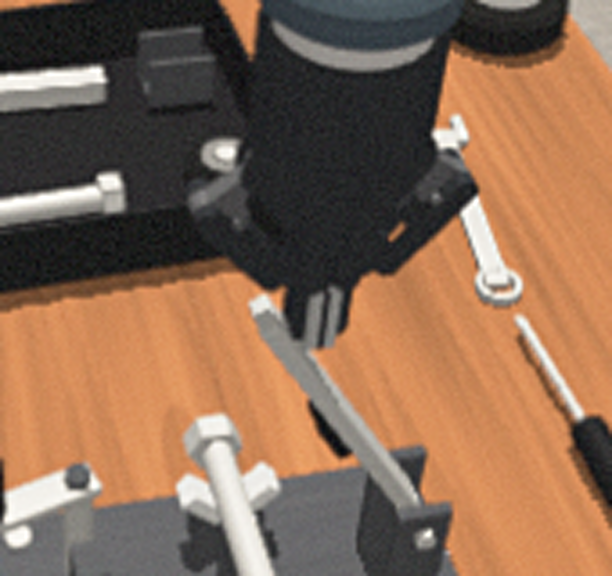

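Emit:
{"api": "drive_tool", "payload": {"moves": "0.1 -0.95 0.8 0 0 0 0;0 -0.95 0.9 0 0 0 0;0 -0.9 0.9 0 0 0 0;0 -0.8 1.1 0 0 0 0;0 -0.7 1.15 0 0 0 0;0 -0.6 1.15 0 0 0 0;0 -0.4 1.2 0 0 0 0;0 -0.4 1.2 0 0 0 0;0 -0.3 1.2 0 0 0 0;0 0 0 0 0 0 0"}}

```text
time: 17.28
eef_pos: [0.4929, -0.1973, 0.1196]
tcp_rot: [-0.001, 0.699, 0.715, -0.001]
force: [-0.6, 0.1, -1.2]
width: -0.0003
```

```bash
python3 - <<'E'
from h import *
delta([.4965,-.1975,.082],np.pi/2+.024)
for n,k,a in(('side','s14',(205,190,170,160)),):
    c=cap(n,k);x,y,w,h=a;im=cv2.imread(f'pics/{k}.png')[y:y+h,x:x+w];cv2.imwrite(f'pics/{k}z.png',cv2.resize(im,None,fx=3.6,fy=3.6,interpolation=cv2.INTER_CUBIC))
E
```

```text
t 17.28 tcp [ 0.4929 -0.1973  0.1196] F [-0.57  0.07 -1.21] w -0.0003
shift_cm [-0.03  0.38  3.76] rot [-0.0031 -0.0011 -0.0017]
```

View pics/s14z.png

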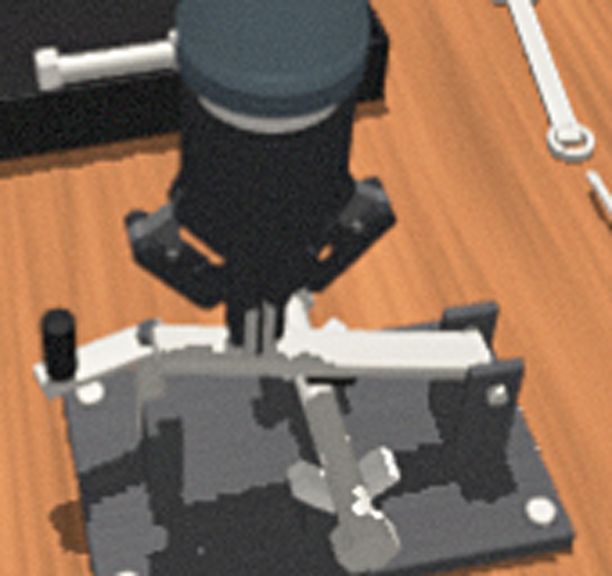

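Emit:
{"api": "drive_tool", "payload": {"moves": "0 0.2 1 0 0 0 0;0 0.1 1 0 0 0 0;0 0.1 0.8 0 0 0 0;0 0 0.5 0 0 0 0;0 0 0.3 0 0 0 0;0 0 0.2 0 0 0 0;0 0 0 0 0 0 0"}}

```text
time: 17.92
eef_pos: [0.4973, -0.1976, 0.0829]
tcp_rot: [-0.0, 0.699, 0.715, -0.0]
force: [-0.5, -0.6, 0.2]
width: 0.0001
```

Emit:
{"api": "drive_tool", "payload": {"moves": "0 0 0.2 0 0 0 0;0 0 0.2 0 0 0 0;0 0 0 0 0 0 0;0 0 0 0 0 0 0"}}

```text
time: 18.25
eef_pos: [0.4978, -0.1978, 0.0818]
tcp_rot: [0.0, 0.699, 0.715, 0.0]
force: [-8.8, 3.1, 27.2]
width: -0.0001
```

```bash
python3 - <<'E'
from h import *
delta([.4965,-.1975,.082],np.pi/2+.024)
for n,k,a in(('side','s15',(205,190,170,160)),):
    c=cap(n,k);x,y,w,h=a;im=cv2.imread(f'pics/{k}.png')[y:y+h,x:x+w];cv2.imwrite(f'pics/{k}z.png',cv2.resize(im,None,fx=3.6,fy=3.6,interpolation=cv2.INTER_CUBIC))
E
```

```text
t 18.25 tcp [ 0.4978 -0.1978  0.0818] F [-8.8   3.12 27.17] w -0.0001
shift_cm [ 0.03 -0.13 -0.02] rot [ 0.0006  0.0002 -0.0022]
```

View pics/s15z.png

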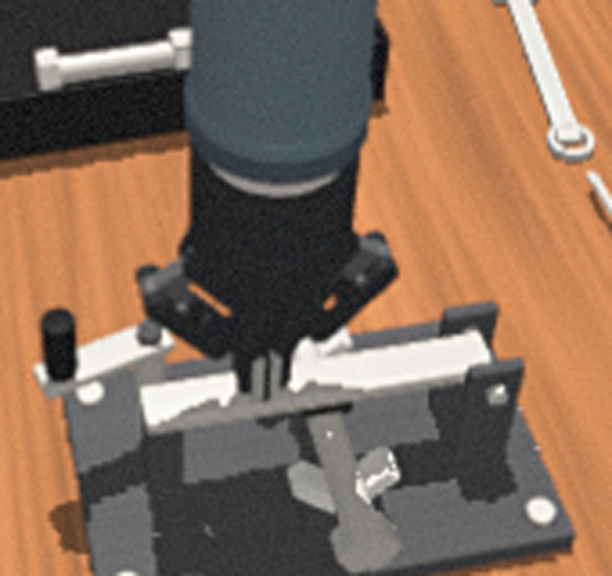

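Bar fully down (27 N against the fixture, back face at z≈0.082 as it should be). Now lift off and go to the knob's far side.

Emit:
{"api": "drive_tool", "payload": {"moves": "0 0 -0.5 0 0 0 0;0 0 -1.5 0 0 0 0;0 0 -2 0 0 0 0;0 0 -2 0 0 0 0;0 0 -2 0 0 0 0;0 0 -1.5 0 0 0 0;0.9 -1.5 0 0 0 0 0;1.2 -2 0 0 0 0 0;1.2 -2 0 0 0 0 0;1.2 -2 0 0 0 0 0;0.9 -1.5 0 0 0 0 0;0 0 0 0 0 0 0"}}

```text
time: 19.3
eef_pos: [0.403, -0.1442, 0.1741]
tcp_rot: [-0.001, 0.699, 0.715, -0.001]
force: [-0.3, -0.5, -1.2]
width: 0.0001
```

```bash
python3 - <<'E'
from h import *
delta([.400,-.142,.112],np.pi/2+.024)
for n,k,a in(('side','s16',(205,190,170,160)),('scene','c16',(115,145,165,160))):
    c=cap(n,k);x,y,w,h=a;im=cv2.imread(f'pics/{k}.png')[y:y+h,x:x+w];cv2.imwrite(f'pics/{k}z.png',cv2.resize(im,None,fx=3.6,fy=3.6,interpolation=cv2.INTER_CUBIC))
cap('wrist','w16')
E
```

```text
t 19.3 tcp [ 0.403  -0.1442  0.1741] F [-0.25 -0.49 -1.2 ] w 0.0001
shift_cm [ 0.22 -0.27  6.21] rot [-0.0028 -0.0009 -0.0011]
```

View pics/s16z.png

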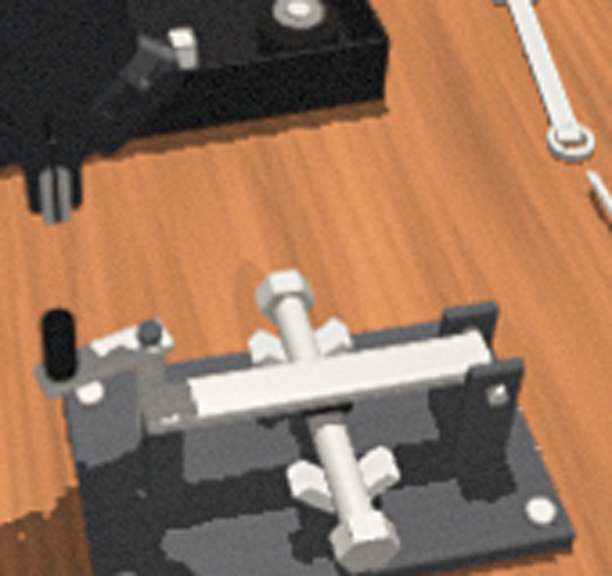

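View pics/c16z.png

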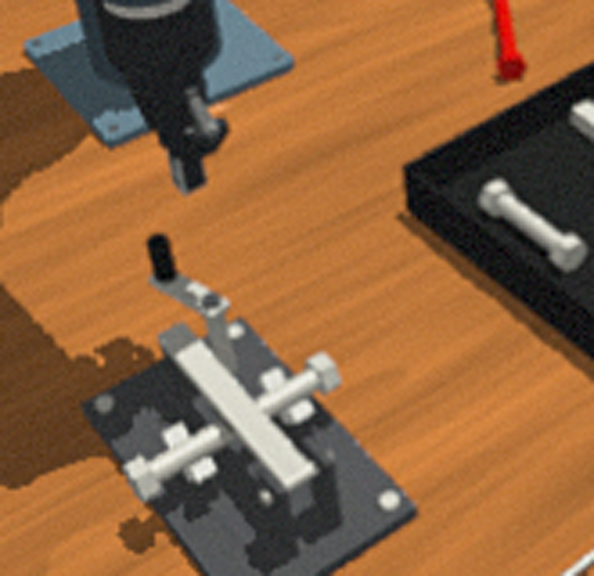

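View pics/w16.png

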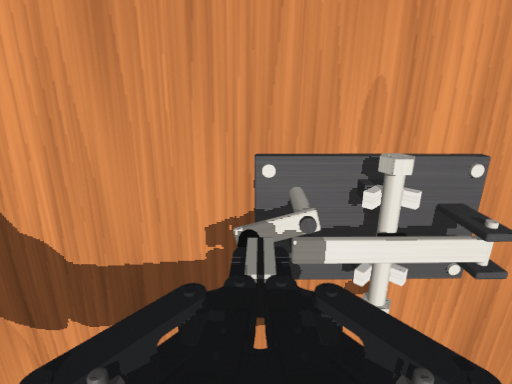

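```bash
python3 - <<'E'
from h import *
S=ld('s16');C=ld('c16')
k,e=tri(S,(205+59/3.6,190+345/3.6),C,(115+161/3.6,145+258/3.6));print(k,e)
print('knob proj side',(proj(S,[k])-[205,190])*3.6)
E
```

```text
[ 0.39859706 -0.17734714  0.11186312] 0.0005269767242432287
knob proj side [[ 59.2236981  345.48285133]]
```

Knob at (0.399,-0.177,0.112), agreeing with before. Descend on its +y side and push −y.

Emit:
{"api": "drive_tool", "payload": {"moves": "0.4 -0.15 0 0 0 0 0;0.1 -0.1 1 0 0 0 0;0 0 1.5 0 0 0 0;0 0 1.5 0 0 0 0;0 0 1.3 0 0 0 0;0 0 0.7 0 0 0 0;0 0 0 0 0 0 0"}}

```text
time: 20.03
eef_pos: [0.4033, -0.1406, 0.1131]
tcp_rot: [-0.001, 0.699, 0.715, -0.001]
force: [-0.5, 0.8, 0.3]
width: 0.0002
```

```bash
python3 - <<'E'
from h import *
delta([.41,-.183,.112],np.pi/2+.024)
for n,k,a in(('side','s17',(185,190,170,160)),('scene','c17',(115,145,165,160))):
    c=cap(n,k);x,y,w,h=a;im=cv2.imread(f'pics/{k}.png')[y:y+h,x:x+w];cv2.imwrite(f'pics/{k}z.png',cv2.resize(im,None,fx=3.6,fy=3.6,interpolation=cv2.INTER_CUBIC))
E
```

```text
t 20.03 tcp [ 0.4033 -0.1406  0.1131] F [-0.47  0.81  0.35] w 0.0002
shift_cm [-4.25  0.58  0.11] rot [-0.0022 -0.0006 -0.0021]
```

View pics/s17z.png

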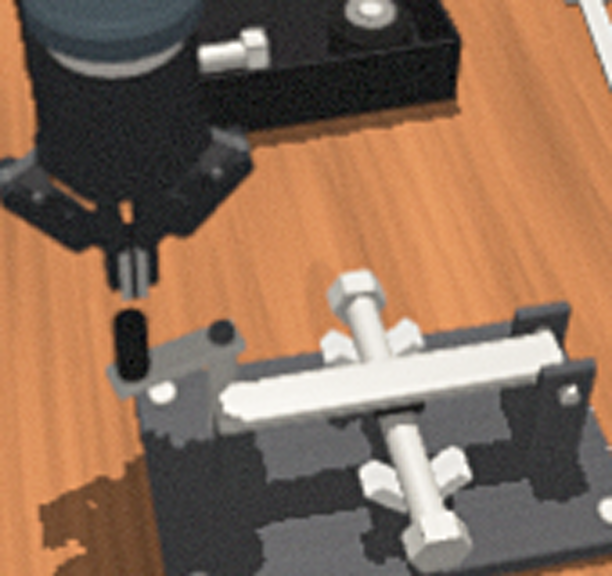

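View pics/c17z.png

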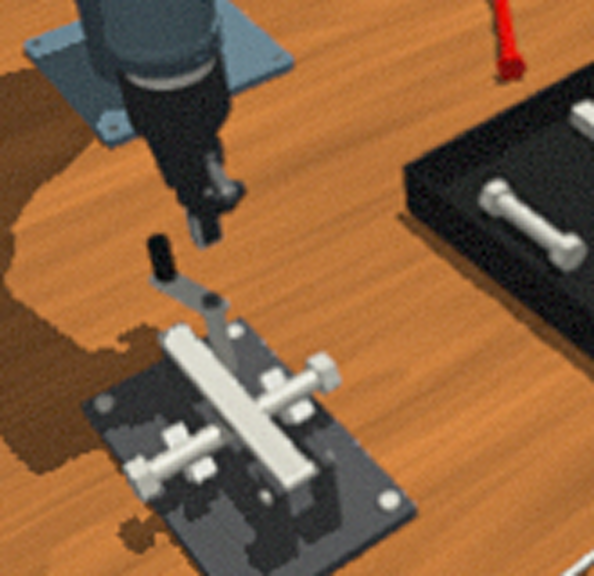

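Emit:
{"api": "drive_tool", "payload": {"moves": "-0.7 -0.2 0 0 0 0 0;-0.7 0 0 0 0 0 0;-0.6 0 0 0 0 0 0;-0.6 0.1 0 0 0 0 0;-0.6 0.2 0 0 0 0 0;-0.5 0.2 0 0 0 0 0;-0.5 0.2 0 0 0 0 0;0 0 0 0 0 0 0"}}

```text
time: 20.8
eef_pos: [0.4108, -0.1835, 0.1145]
tcp_rot: [0.001, 0.699, 0.715, 0.0]
force: [0.1, -0.6, 0.2]
width: -0.0003
```

```bash
python3 - <<'E'
from h import *
delta([.38,-.207,.112],np.pi/2+.024)
for n,k,a in(('side','s18',(185,190,170,160)),('scene','c18',(115,145,165,160))):
    c=cap(n,k);x,y,w,h=a;im=cv2.imread(f'pics/{k}.png')[y:y+h,x:x+w];cv2.imwrite(f'pics/{k}z.png',cv2.resize(im,None,fx=3.6,fy=3.6,interpolation=cv2.INTER_CUBIC))
E
```

```text
t 20.8 tcp [ 0.4108 -0.1835  0.1145] F [ 0.14 -0.58  0.22] w -0.0003
shift_cm [-2.29 -3.13  0.25] rot [ 0.0014  0.0004 -0.0022]
```

View pics/s18z.png

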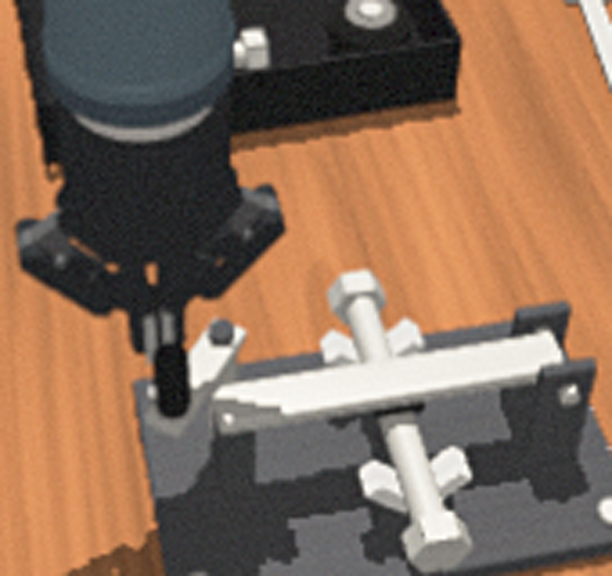

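View pics/c18z.png

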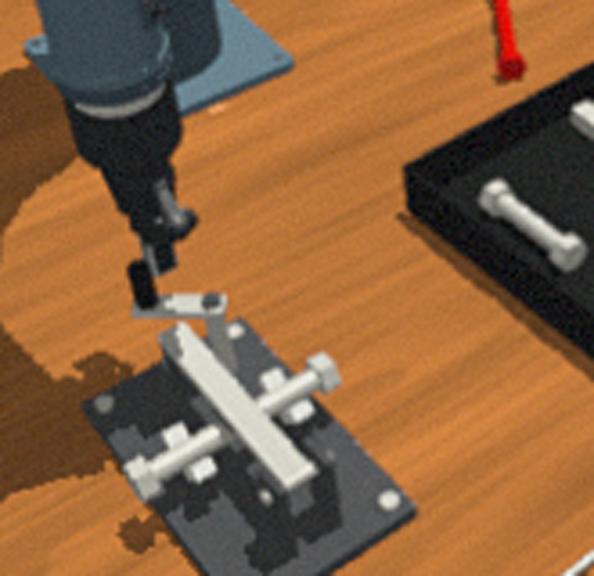

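Latch half-way (knob at side (172,380), scene (142,283) zoomed). Back off, lift and go round to the −x side.

Emit:
{"api": "drive_tool", "payload": {"moves": "0.5 0 0 0 0 0 0;0.5 0 -1 0 0 0 0;0 0 -2 0 0 0 0;0 -0.5 -2 0 0 0 0;-0.5 -1.5 0 0 0 0 0;-1.2 -1.3 0 0 0 0 0;-1.3 0 0 0 0 0 0;-0.5 0 0 0 0 0 0;0 0 0 0 0 0 0"}}

```text
time: 21.65
eef_pos: [0.3774, -0.2091, 0.1649]
tcp_rot: [0.001, 0.7, 0.714, 0.0]
force: [1.1, -0.3, -0.2]
width: -0.0001
```

```bash
python3 - <<'E'
from h import *
S=ld('s18');C=ld('c18')
k,e=tri(S,(185+172/3.6,190+380/3.6),C,(115+142/3.6,145+283/3.6));print(k,e)
delta([.38,-.209,.112],np.pi/2+.024)
E
```

```text
[ 0.41578498 -0.20240334  0.1130656 ] 0.0002708082511552134
t 21.65 tcp [ 0.3774 -0.2091  0.1649] F [ 1.1  -0.32 -0.22] w -0.0001
shift_cm [0.   0.26 5.29] rot [ 0.0008  0.0007 -0.0035]
```

Emit:
{"api": "drive_tool", "payload": {"moves": "0 0.1 1 0 0 0 0;0 0.1 1.3 0 0 0 0;0 0 1.3 0 0 0 0;0 0 1 0 0 0 0;0 0 0.6 0 0 0 0;0 0 0 0 0 0 0;0 0.6 0 0 0 0 0;0 0.6 0 0 0 0 0;0 0.6 0 0 0 0 0;0 0.6 0 0 0 0 0;0 0.6 0 0 0 0 0;0 0 0 0 0 0 0"}}

```text
time: 22.65
eef_pos: [0.4112, -0.2077, 0.1127]
tcp_rot: [0.001, 0.699, 0.715, 0.001]
force: [0.1, -0.4, 0.5]
width: 0.0001
```

```bash
python3 - <<'E'
from h import *
delta([.4237,-.211,.112],np.pi/2+.024)
for n,k,a in(('side','s19',(185,190,170,160)),('scene','c19',(115,145,165,160))):
    c=cap(n,k);x,y,w,h=a;im=cv2.imread(f'pics/{k}.png')[y:y+h,x:x+w];cv2.imwrite(f'pics/{k}z.png',cv2.resize(im,None,fx=3.6,fy=3.6,interpolation=cv2.INTER_CUBIC))
E
```

```text
t 22.65 tcp [ 0.4112 -0.2077  0.1127] F [ 0.14 -0.39  0.53] w 0.0001
shift_cm [-0.36  1.24  0.08] rot [ 0.0021  0.0005 -0.0012]
```

View pics/s19z.png

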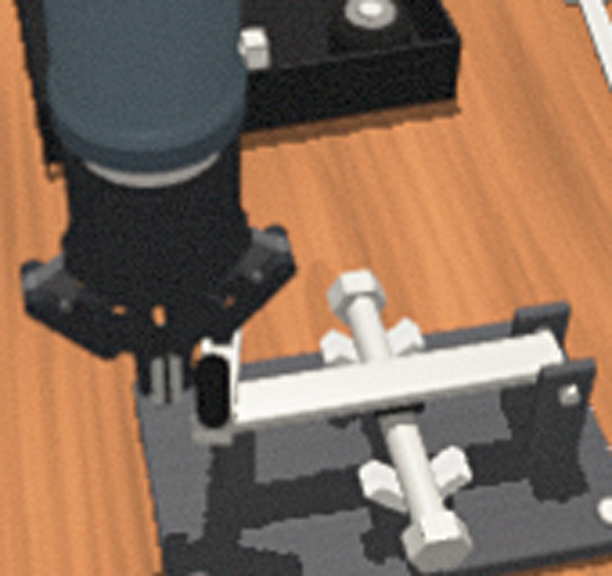

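View pics/c19z.png

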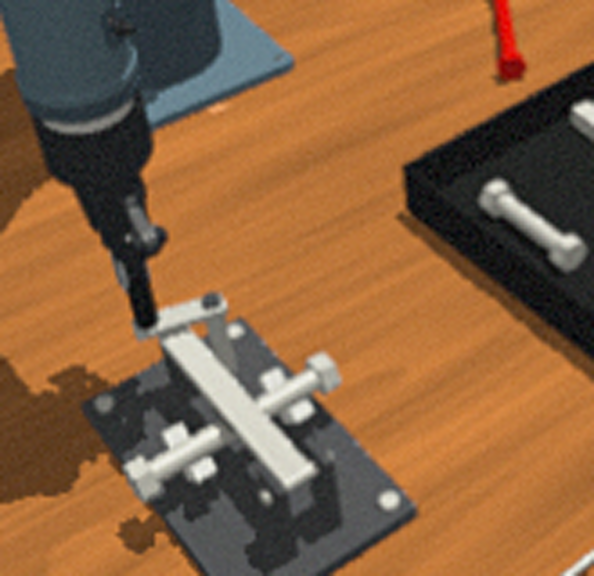

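Working well; continue +x until it stops.

Emit:
{"api": "drive_tool", "payload": {"moves": "-0.1 0.4 0 0 0 0 0;-0.1 0.4 0 0 0 0 0;-0.1 0.3 0 0 0 0 0;0 0.2 0 0 0 0 0;0 0 0 0 0 0 0"}}

```text
time: 23.17
eef_pos: [0.4229, -0.2104, 0.1123]
tcp_rot: [0.0, 0.699, 0.715, 0.0]
force: [0.3, -0.0, 0.1]
width: -0.0001
```

Emit:
{"api": "drive_tool", "payload": {"moves": "0 0.2 0 0 0 0 0;0 0.2 0 0 0 0 0;0 0 0 0 0 0 0;0 0 0 0 0 0 0"}}

```text
time: 23.5
eef_pos: [0.4247, -0.2103, 0.1121]
tcp_rot: [-0.001, 0.699, 0.715, -0.001]
force: [-5.2, -0.8, 3.7]
width: -0.0
```

```bash
python3 - <<'E'
from h import *
delta([.4237,-.211,.112],np.pi/2+.024)
for n,k,a in(('side','s20',(185,190,170,160)),):
    c=cap(n,k);x,y,w,h=a;im=cv2.imread(f'pics/{k}.png')[y:y+h,x:x+w];cv2.imwrite(f'pics/{k}z.png',cv2.resize(im,None,fx=3.6,fy=3.6,interpolation=cv2.INTER_CUBIC))
E
```

```text
t 23.5 tcp [ 0.4247 -0.2103  0.1121] F [-5.18 -0.76  3.73] w -0.0
shift_cm [-0.07 -0.1   0.01] rot [-0.003  -0.0006 -0.0026]
```

View pics/s20z.png

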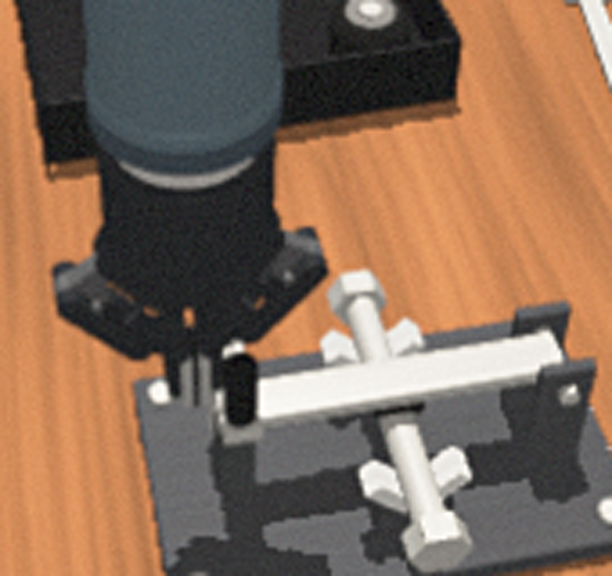

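Emit:
{"api": "drive_tool", "payload": {"moves": "0 0.15 0 0 0 0 0;0 0.1 0 0 0 0 0;0 0 0 0 0 0 0;0 0 0 0 0 0 0"}}

```text
time: 23.88
eef_pos: [0.425, -0.2103, 0.1118]
tcp_rot: [-0.003, 0.7, 0.714, -0.002]
force: [-11.5, -0.9, 8.0]
width: -0.0004
```

At the stop (11.5 N, no further motion). Back off in −x, lift and check.

Emit:
{"api": "drive_tool", "payload": {"moves": "0 -0.5 0 0 0 0 0;0 -0.8 0 0 0 0 0;0 -0.8 -0.5 0 0 0 0;0 0 -2 0 0 0 0;0 0 -2.5 0 0 0 0;0 0 -2.5 0 0 0 0;0 0 -2.5 0 0 0 0;1.5 0 -1 0 0 0 0;2 0 0 0 0 0 0;2 0 0 0 0 0 0;2 0 0 0 0 0 0;0 0 0 0 0 0 0"}}

```text
time: 24.88
eef_pos: [0.4059, -0.132, 0.2227]
tcp_rot: [-0.0, 0.698, 0.717, 0.001]
force: [-1.1, 0.7, -0.9]
width: -0.0002
```

```bash
python3 - <<'E'
from h import *
delta([.4237,-.211,.112],np.pi/2+.024)
for n,k,a in(('side','s21',(185,190,170,160)),('scene','c21',(115,145,165,160))):
    c=cap(n,k);x,y,w,h=a;im=cv2.imread(f'pics/{k}.png')[y:y+h,x:x+w];cv2.imwrite(f'pics/{k}z.png',cv2.resize(im,None,fx=3.6,fy=3.6,interpolation=cv2.INTER_CUBIC))
E
```

```text
t 24.88 tcp [ 0.4059 -0.132   0.2227] F [-1.07  0.66 -0.95] w -0.0002
shift_cm [-7.96  1.56 11.06] rot [ 0.0007 -0.0013  0.0029]
```

View pics/s21z.png

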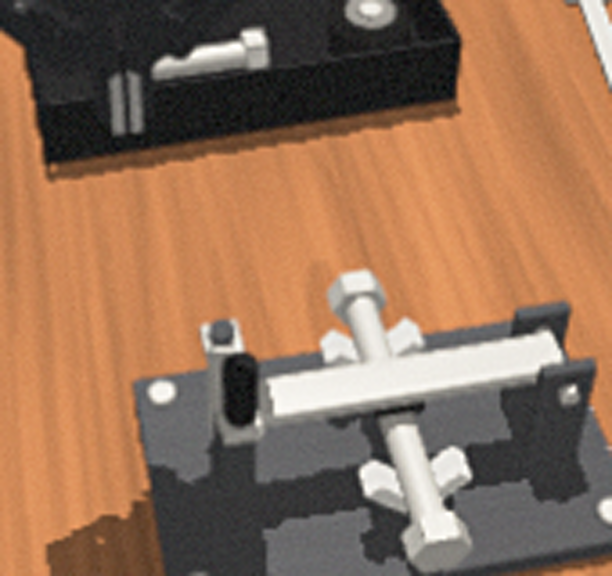

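View pics/c21z.png

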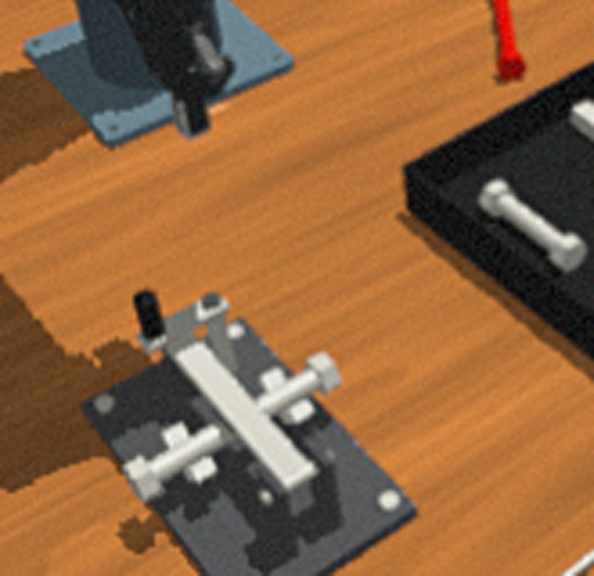

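Latch lies across the bar's end: knob at side (240,388), scene (149,316) zoomed. Quantify it.

```bash
python3 - <<'E'
from h import *
S=ld('s21');C=ld('c21')
f=lambda x,y:(185+x/3.6,190+y/3.6); g=lambda x,y:(115+x/3.6,145+y/3.6)
k,e=tri(S,f(240,388),C,g(149,316)); p,e2=tri(S,f(221,332),C,g(210,301));print(k,e,p,e2)
d=(k-p); print('phi',np.arctan2(-(d[0]*np.cos(.024)+d[1]*np.sin(.024)),-(-d[0]*np.sin(.024)+d[1]*np.cos(.024))))
a=np.arctan2(-(k[0]-.446),-(k[1]+.165))+.024;print('phi from given pivot',a)
t=tri(S,f(262,403),C,g(185,357));print('bar end top',t)
E
```

```text
[ 0.44825355 -0.21278396  0.11164105] 0.0017268213761230877 [ 0.44664766 -0.16331039  0.09414379] 0.0013431913701757573
phi -0.00844815826997504
phi from given pivot -0.023126383164208633
bar end top (array([ 0.46348623, -0.19703351,  0.07122285]), np.float64(0.006339304242352947))
```

Emit:
{"api": "drive_tool", "payload": {"moves": "0 0 0 0 0 0 0;0 0 0 0 0 0 0;0 0 0 0 0 0 0"}}

```text
time: 25.23
eef_pos: [0.406, -0.1366, 0.2223]
tcp_rot: [0.0, 0.7, 0.714, -0.0]
force: [-0.1, 0.5, -0.2]
width: 0.0001
```

```bash
python3 -c "
from h import *
print(r.sign_off())"
```

```text
the job is handed in; nothing more can be done
None
```

I lifted the long axle from the crate, set it in both V-blocks and released it. I then pushed the clamp bar fully down, turned the latch across its end, and handed the job in at about 25 s.

**Last checks:**
- **Axle:** before the bar came down I measured its centre at about (0.532, -0.198), within 1 mm of my estimate of the seat. The last pictures still show it seated in both V's.
- **Bar:** it stopped firmly at 27 N, with its top face at 0.082 m as it should be when closed.
- **Latch:** it came up against its stop at 11.5 N and measures about 0 rad (-0.01 and -0.02 from two estimates).
- **Robot:** the arm ended 0.22 m up, clear of everything, with about 0.5 N or less on the tool.
- **Other parts:** the parts in the crate, the wrench and the screwdriver looked unmoved in the pictures I took; I did not measure them at the end.

**Checks that disagreed:**
- **Grip:** the gripper read about 16 mm on the 18 mm shaft, even after I re-gripped lower, but the hold stayed firm throughout.
- **Bar end:** a two-view measurement put it at about (0.463, -0.197, 0.071) with a 6 mm ray gap, which is too poor to use because the latch hides the end. I relied on the contact height instead.

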